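Scan a carved printing block at the conservation bench

TASK

Scan the black carved block: take it from the grey foam pad and set it down gently (do not drop it), carved face still up, squarely within the white corner marks on the scanner's stage, and then throw the filter lever into the notch marked by the green tag. Now squeeze the scanner's red trigger all the way in, hold it for a good second and let it go; last, throw the lever back into the notch with the red mark. Leave the block lying on the stage, do not pull the trigger at any other moment, and leave the other things on the table where they are.

Things in the scene. Friction and masses are not known exactly. Their poses are not given: they have to be found in the camera images.
- block_black_center (a point): Centre of the black carved block: loose, 72 (its x) x 38 (y) x 28 mm (z up), about 70 g, near-black, relief on top; centre 14 mm above its underside. It starts on the grey foam pad (fixed, firm, 300 x 85 mm, top 20 mm above the table) in a row with two like blocks, pale wood and dark red, at least 80 mm from centre to centre, their long sides roughly along the row.
- stage_center (a point): Centre of the scanner stage's top, 30 mm above the table. Axes of the fixed scanner rig: z up, x level from the stage towards the scanner's post, y to the left of that. Stage 150 x 150 mm, black rubber top. White corner marks frame 84 mm along x by 50 mm along y: the block lies there, long side along x (either way round). The scanner hangs beyond the stage, nowhere nearer than 90 mm in x.
- trigger_grip (a point): Where to squeeze: mid-way between the grip's back and the trigger's front when fully in, 45 mm up the grip from the scanner's body; axes as the stage. In these axes the red trigger lies on the side (-0.866, 0, -0.5) of the grip. From this point the grip's back is 19.5 mm off against that direction; the trigger's front is 31 mm along it at rest, 19.5 mm when fully in. Keep 15 mm off the body.
- grip_end (a point): Centre of the free end of the grip. The orange-and-grey pistol-shaped scanner is clamped upside down: its black grip sticks up and leans 30 degrees from vertical towards the stage, running from the body to this end along (-0.5, 0, 0.866) in the stage's axes. It is 78 mm long, 30 mm deep (back to trigger side) and 26 mm wide (along y). Axes as the stage.
- trigger (a joint): Swing of the red trigger (16 mm wide, 58 mm long, hinged at the scanner's body) towards the grip, rad: 0 at rest, 0.3 fully in (stop). Grip and trigger together measure 51 mm at rest, 39 mm squeezed. Sprung back; at the squeeze point it takes about 3 N at first and 8 N fully in.
- lever_knob (a point): Centre of the black ball knob, 22 mm across, on the filter lever's 8 mm steel stem, 100 mm from the pivot. The lever stands up out of the top of the white light-source box (fixed, 150 x 110 mm, top 60 mm above the table).
- lever_pivot (a point): The lever's pivot, inside the box on its centre line, 50 mm above the table. Axes of the box: z up, x level along the lever's travel (from the red mark to the far notch), y to the left of that, along the pivot. At lever angle a the knob is 100 sin(a) mm along x and 100 cos(a) mm above the pivot.
- lever (a joint): Lever angle, rad: 0 upright, positive leaning to the box's +x. Sprung detent notches at -0.45 (red mark, where it starts), 0 and +0.45; about 2 N at the knob moves it out of a notch, and it snaps into the nearest notch when let go. Stops at -0.52 and +0.52.
- green_tag: Green tag, a fixed plate 12 x 34 x 4 mm on the box's top, origin under its centre, 33 mm to the -y side of the lever's line of travel, axes as the box. It marks either the middle notch (box x = 0) or the far one (box x = +43.5 mm); a blue tag marks the other. The lever is in the green notch when its knob is level with the tag along box x.
- red_mark (a point): Point on the lever's line of travel at its first notch (box x = -43.5 mm), 64 mm above the table, level with the red mark (12 x 34 mm) on the box's top, which lies to the -y side. Axes as the box.
- block_pale: The pale wood block on the pad, same size; leave alone. Origin at the centre of its underside.
- block_red: The dark red block on the pad, same size; leave alone. Origin at the centre of its underside.
- jar: Glass jar with a brass lid, 68 mm across, 85 mm high, standing beyond the pad; leave alone. Origin under its centre.
- bottle: White bottle, 56 mm across, 120 mm high, standing on the far side; leave alone. Origin under its centre.
- brush: Brush with an orange handle, 170 mm long, lying beyond the pad's right side; leave alone.
- loupe: White hand loupe, 160 mm long, 12 mm thick, lying near the robot between stage and light box; leave alone.
Not all that is in view belongs to the job. Leave any purple look-alike of the part that bears lever_knob alone.

How it is judged:
On the way, in this order (a step that is already met when the one before it is completed fails the run):
1. the black block is brought down on to the stage within the marks while still held (x of block_black_center in the frame of stage_center between -0.01 and 0.01 m and y of block_black_center in the frame of stage_center between -0.01 and 0.01 m and z of block_black_center in the frame of stage_center between 0.009 and 0.02 m and angle between the x axis of block_black_center and the x axis of stage_center, either way round below 0.16 rad and angle between block_black_center's own z axis and vertical below 0.1 rad and contact force between the fingers and block_black above 0.3 N), for 0.1 s.
2. the block lies free on the stage and the lever is in the green notch (x of block_black_center in the frame of stage_center between -0.01 and 0.01 m and y of block_black_center in the frame of stage_center between -0.01 and 0.01 m and z of block_black_center in the frame of stage_center between 0.009 and 0.02 m and angle between the x axis of block_black_center and the x axis of stage_center, either way round below 0.16 rad and angle between block_black_center's own z axis and vertical below 0.1 rad and x of lever_knob in the frame of green_tag between -0.008 and 0.008 m and contact force between the fingers and block_black below 0.1 N), for 0.2 s.
3. the trigger is squeezed in and held, with the lever in the green notch and the block in place (x of block_black_center in the frame of stage_center between -0.01 and 0.01 m and y of block_black_center in the frame of stage_center between -0.01 and 0.01 m and z of block_black_center in the frame of stage_center between 0.009 and 0.02 m and angle between the x axis of block_black_center and the x axis of stage_center, either way round below 0.16 rad and angle between block_black_center's own z axis and vertical below 0.1 rad and x of lever_knob in the frame of green_tag between -0.008 and 0.008 m and value of joint trigger above 0.22 rad), for 0.8 s.
4. the trigger is let go (x of block_black_center in the frame of stage_center between -0.01 and 0.01 m and y of block_black_center in the frame of stage_center between -0.01 and 0.01 m and z of block_black_center in the frame of stage_center between 0.009 and 0.02 m and angle between the x axis of block_black_center and the x axis of stage_center, either way round below 0.16 rad and angle between block_black_center's own z axis and vertical below 0.1 rad and x of lever_knob in the frame of green_tag between -0.008 and 0.008 m and value of joint trigger below 0.04 rad), for 0.2 s.
5. the lever is back in the red notch (x of lever_knob in the frame of red_mark between -0.008 and 0.008 m), for 0.2 s.
At the end, for the whole second after the job is handed in: The black block lies still and free on the stage, face up, centre within 10 mm of the stage's along each axis, long side within 0.16 rad of its x; the lever rests in the red notch (knob within 8 mm of the mark along its travel); the trigger is released (under 0.04 rad) (all of step 5 and x of block_black_center in the frame of stage_center between -0.01 and 0.01 m and y of block_black_center in the frame of stage_center between -0.01 and 0.01 m and z of block_black_center in the frame of stage_center between 0.009 and 0.02 m and angle between the x axis of block_black_center and the x axis of stage_center, either way round below 0.16 rad and angle between block_black_center's own z axis and vertical below 0.1 rad and contact force between the fingers and block_black below 0.1 N and value of joint trigger below 0.04 rad and linear speed of block_black below 0.02 m/s and velocity of joint lever between -0.1 and 0.1 rad/s); the robot touches nothing.
It fails at once if the trigger is pulled while the lever is out of the green notch or the block is not on the stage (value of joint trigger above 0.1 rad and not (x of block_black_center in the frame of stage_center between -0.014 and 0.014 m and y of block_black_center in the frame of stage_center between -0.014 and 0.014 m and z of block_black_center in the frame of stage_center between 0.009 and 0.02 m and angle between the x axis of block_black_center and the x axis of stage_center, either way round below 0.22 rad and angle between block_black_center's own z axis and vertical below 0.1 rad and x of lever_knob in the frame of green_tag between -0.012 and 0.012 m)).
It fails at once if another thing on the table is moved by more than 30 mm (distance of any of block_pale, block_red, jar, bottle, brush, loupe from where it was at the start of the episode above 0.03 m).
It also fails if it takes over 72 s, if anything falls off the work surface, if the arm or the gripper's body presses on something with over 40 N, if the wrist force passes 120 N, or if a joint passes its speed limit or range.

ROBOT

A 6-joint arm with a two-finger parallel gripper is mounted at the origin on the work surface. World frame = base frame: x ahead of the robot, y to its left, z up, the work surface at z = 0. Lengths are in m, angles in rad, forces in N, time in s.
With the tool pointing down it reaches from about 0.35 to 0.775 m from the base axis. Payload 5.5 kg.
Tool frame: the origin (TCP) lies at the very end of the fingers, on their centre line; the grasp point (between the pads) lies 19 mm behind it; z points along the fingers, x is the direction in which the jaws open and shut, and the axes are right-handed (so a half turn about z gives the same grasp; the last joint's range is limited). The gripper opens to 85 mm and grips with 20 to 120 N. Pads are 22 mm wide; open, the fingers measure 114 mm over their backs; the gripper's body (76 mm by 85 mm) begins 54 mm behind the grasp point. The pads swing forward as they close: fully open they stand 13 mm farther back than shut.
Start: joints at [1.063, 0.313, 0.046, 1.304, 0, 1.431], TCP at [0.207, 0.537, 0.231] pointing down, gripper open.
Joint ranges: [-2.76, 2.76], [-0.86, 1.69], [-1.03, 1.26], [-2.2, 2.34], [-1.47, 1.5], [-3.14, 3.14]. Speed limits (rad/s): [2.57, 2.57, 3.14, 3.14, 3.14, 3.14].

INTERFACE

Orientations are given as a unit quaternion [w, x, y, z].
In Python, from workcell import monitor, eyes, ticket gives the robot as it stands.
- The arm moves only by the tool send_rows, never from a script. Its argument "targets" is a list of rows, each a list of 5 numbers: the shift along the world's x, y, z in m, then the turn about the world's z in degrees, then the closure in counts, from 0 (fully open) to 255 (shut). A call has 1 to 12 rows; each row shifts and turns the commanded pose from where the row before left it; what a row does not reach is not made up. A row lasts 1/10 s, in which the tool goes at most 50 mm and 8.59 degrees, less where a joint would pass 70% of its speed; a pose out of reach is approached as far as the arm can. A call is refused whole if a number of a shift passes 0.05 or a number of a turn 8.59, either way. A call with a gripper value outside its range is refused whole. The fingers move at their own pace and stop on an object; "newtons" is the grip in N (left out, the last holds). Time passes only in rows, so rows that do not move let the fingers close. It gives the time, the measured TCP pose, the force and the opening at its end, in the units of the state.
- monitor.get_state(): the state, without advancing time (a new reading comes with each control period).
- eyes.read_camera(name): name is "scene" or "top" or "wrist"; returns a dict with "img" (420x560x3 uint8, red, green, blue), "z_map" (420x560 float32, m along the optical axis (not along the pixel's ray), 0 where there is no reading), "camera_matrix" (3x3 intrinsics, pixels), "pose" (4x4, takes a point from camera to world coordinates); the wrist camera has in their place "T_tool_cam" (4x4, takes a point from camera to tool coordinates, whose origin is the TCP and whose axes are the tool frame's). Camera axes: x right, y down, z forward; pixel columns grow to the right and rows downward; lengths in m; the calibration is good to about 2 mm. A picture is of the moment at which its call begins: read the wrist's pose just before it.
- ticket.hand_in(): hands the job in, once; it reports no verdict.
Trained networks look in the newest picture that a camera, given by its name, has taken for a name from the list of things; names that differ only in an ending like _2 or _b are one class to them, and where a whole thing is asked for, a point or a joint stands for the part that bears it (a point fixed in the world has none). Each returns a list of dicts, best first, with "conf" (0 to 1); they miss things now and then, are a little off and sometimes report something else, mostly with a low value. They report only what shows in the picture. A call takes as long as a camera call. They do not tell look-alikes from the thing itself.
- eyes.spot_in(name, camera): "xyz" ([x, y, z] in m, in world coordinates, good to about 4 mm: the middle of the surface that is visible of it).
- eyes.tip_of(name, camera): "xyz" ([x, y, z] in m, in world coordinates, good to about 4 mm: a listed point, or the origin of a listed thing).
The state is a dict: "clock": time; "joint_pos": joint angles; "qvel": joint speeds; "tau": joint torques, N m; "tcp_pos": TCP position; "orientation": TCP orientation; "wrist_force": force on the tool from outside, world axes, zero at the start; "ft_torque": the same for the moment, N m; "finger_gap": finger opening in m.
Only numpy, scipy, OpenCV 4.12 (cv2) and the standard library are available. Lean on these libraries where they do the work, as an engineer would, in place of code of your own. Each camera call takes 0.05 s, during which the arm holds its last target.

## Working session

There is one attempt and no reset: what is moved stays moved. The work goes in short steps, Python scripts to look and compute and a tool call to move; the robot and the scene stay as the last step left them, time stands still between calls to the robot, and variables do not carry over. Pictures are saved under pics/ and viewed, and the job is handed in when it is done.

Besides the shell and the picture viewer there is one more tool, called after "Call:" as name([rows], argument=value, ...), one row to a line, values as JSON. send_rows: Moves the arm, as the interface text tells. Its arguments: {"type":"object","properties":{"targets":{"type":"array"},"newtons":{"type":"number"}},"required":["targets"]}

```bash
mkdir -p pics; ls
python3 - <<'E'
from workcell import monitor, eyes, ticket
import cv2,pickle
print(monitor.get_state())
for c in ['scene','top']:
    r=eyes.read_camera(c); cv2.imwrite(f'pics/{c}0.png',r['img'][:,:,::-1]); pickle.dump(r,open(f'{c}0.pkl','wb'))
    print(c,r['pose'].round(3).tolist(),r['camera_matrix'].tolist())
    for n in ['block_black_center','stage_center','trigger_grip','grip_end','lever_knob','lever_pivot','green_tag','red_mark','block_pale','block_red','jar','bottle','brush','loupe']:
        print(n,[( [round(float(v),3) for v in d['xyz']],round(float(d['conf']),2)) for d in eyes.tip_of(n,c)])
E
```

```text
pics
{'clock': 0.0, 'joint_pos': array([1.06340490e+00, 3.14028790e-01, 4.50093143e-02, 1.30360982e+00,
       1.74054917e-05, 1.43118361e+00]), 'qvel': array([-0.00084075,  0.00018098, -0.00132907, -0.00196552,  0.00097434,
       -0.00117973]), 'tau': array([-1.45374725e-03, -4.80629683e+01,  2.98532456e+01,  1.93194434e-02,
       -3.57295430e-04,  1.22055087e-05]), 'tcp_pos': array([0.20650322, 0.53610348, 0.23040513]), 'orientation': array([ 4.00637131e-04,  8.24482397e-01,  5.65886859e-01, -8.24323580e-04]), 'wrist_force': array([0.87840062, 0.42850493, 0.24402191]), 'ft_torque': array([-0.00226824, -0.05618967, -0.03595108]), 'finger_gap': 0.08520968144537606}
scene [[-0.649, 0.476, -0.594, 1.297], [0.761, 0.386, -0.522, 0.677], [-0.019, -0.79, -0.613, 1.026], [0.0, 0.0, 0.0, 1.0]] [[526.7389324823475, 0.0, 276.28885770295125], [0.0, 526.7389324823475, 209.02994290398425], [0.0, 0.0, 1.0]]
block_black_center [([0.487, -0.299, 0.033], 0.91), ([0.476, 0.334, 0.14], 0.19)]
stage_center [([0.479, -0.002, 0.03], 0.74), ([0.583, -0.286, 0.02], 0.63)]
trigger_grip [([0.612, 0.026, 0.
[... 920 characters left out ...]
)]
grip_end [([0.602, 0.027, 0.308], 0.68)]
lever_knob [([0.25, 0.394, 0.152], 0.65), ([0.48, 0.337, 0.141], 0.37)]
lever_pivot [([0.52, 0.323, 0.051], 0.87), ([0.252, 0.397, 0.054], 0.56), ([0.327, 0.171, -0.003], 0.54)]
green_tag [([0.51, 0.292, 0.061], 0.54)]
red_mark [([0.478, 0.338, 0.063], 0.92), ([0.203, 0.397, 0.064], 0.68), ([0.489, -0.298, 0.035], 0.49)]
block_pale [([0.394, -0.301, 0.022], 0.63)]
block_red [([0.583, -0.286, 0.015], 0.73), ([0.48, 0.334, 0.136], 0.61)]
jar [([0.735, -0.324, 0.002], 0.85)]
bottle [([0.704, 0.218, -0.001], 0.9)]
brush [([0.526, -0.424, -0.005], 0.69), ([0.525, 0.323, 0.052], 0.59), ([0.602, 0.026, 0.312], 0.25)]
loupe [([0.324, 0.169, -0.004], 0.67)]
```

View pics/scene0.png

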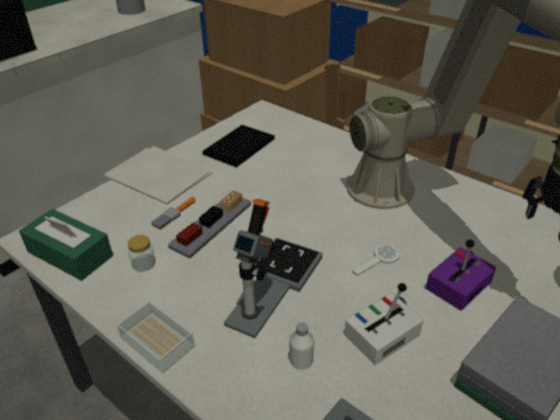

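View pics/top0.png

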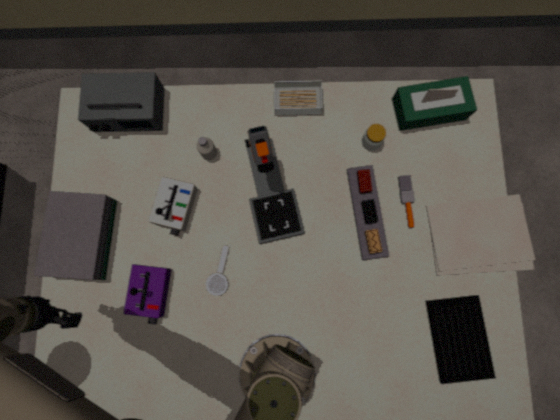

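The white light box (scene px (384,320), top px (174,204)) carries the real lever. The purple box (scene (461,277), top (148,291)) is the look-alike to leave alone. The black block sits mid-pad at scene (211,216), top (369,211). I'll confirm these in enlarged crops and measure the orientations.

```bash
cat > h.py <<'E'
import numpy as np,pickle,cv2
def cloud(r,T=None):
    K=r['camera_matrix'];z=r['z_map'];v,u=np.mgrid[:z.shape[0],:z.shape[1]]
    P=np.stack([(u-K[0,2])*z/K[0,0],(v-K[1,2])*z/K[1,1],z],-1)
    T=r['pose'] if T is None else T
    W=P@T[:3,:3].T+T[:3,3]; W[z<=0]=np.nan
    return W
E
python3 - <<'E'
from h import *
a=pickle.load(open('top0.pkl','rb'));b=pickle.load(open('scene0.pkl','rb'))
def crop(r,x0,y0,w,h,s=None): return cv2.resize(r['img'][y0:y0+h,x0:x0+w,::-1],(400,300),interpolation=cv2.INTER_CUBIC)
A=np.vstack([np.hstack([crop(a,130,170,80,60),crop(a,240,185,80,60)]),np.hstack([crop(b,335,265,100,75),crop(a,320,165,96,96*3//4+20)])])
A=np.clip(A.astype(float)*1.7,0,255).astype(np.uint8)
cv2.imwrite('pics/crop0.png',A)
W=cloud(a)
im=a['img'].astype(int)
# masks
def rect(m,name):
    P=W[m][:,:2]; r=cv2.minAreaRect(P.astype(np.float32)*1000); print(name,m.sum(),r,np.nanmedian(W[m][:,2]))
z=W[...,2]; x=W[...,0];y=W[...,1]
reg=(abs(x-.49)<.2)&(abs(y+.3)<.1)
rect(reg&(z>.038)&(z<.06)&(abs(x-.488)<.045),'blackblk')
rect(reg&(z>.038)&(z<.06)&(abs(x-.393)<.045),'pale')
rect(reg&(z>.038)&(z<.06)&(abs(x-.583)<.045),'red')
rect(reg&(z>.01)&(z<.06),'pad')
reg=(abs(x-.478)<.1)&(abs(y+.005)<.1)
rect(reg&(z>.02)&(z<.04)&(x<.565),'stage')
rect(reg&(z>.02)&(z<.04)&(im.min(2)>130),'marks')
reg=(abs(x-.52)<.1)&(abs(y-.33)<.11)
rect(reg&(z>.05)&(z<.07),'box')
R,G,B=im[...,0],im[...,1],im[...,2]
for n,m in [('red',(R>G+50)&(R>B+50)),('green',(G>R+30)&(G>B+10)),('blue',(B>R+40)&(B>G+20))]:
    m=m&reg&(z>.05)&(z<.075); rect(m,n); print(W[m].mean(0))
E
```

```text
blackblk 296 ((486.8623962402344, -296.3276672363281), (73.19358825683594, 39.47106170654297), 8.314414978027344) 0.04727678876807684
pale 301 ((392.7288818359375, -302.7359924316406), (71.90026092529297, 38.98698043823242), 8.035369873046875) 0.04717496330634696
red 280 ((584.1204223632812, -285.9769592285156), (73.5792236328125, 38.463958740234375), 3.474856376647949) 0.047038281266170934
pad 2502 ((490.8450927734375, -294.5005798339844), (301.1198425292969, 86.77052307128906), 6.922185897827148) 0.02161356389764435
stage 1976 ((487.4404296875, -2.6043472290039062), (165.30409240722656, 149.2049102783203), 12.247833251953125) 0.028540581973903634
marks 0 ((0.0, 0.0), (0.0, 0.0), 0.0) nan
box 1574 ((519.9678955078125, 324.47491455078125), (111.67750549316406, 150.54502868652344), 75.34319305419922) 0.05871528229325973
red 30 ((469.3033447265625, 301.0870361328125), (27.853343963623047, 10.846247673034668), 74.84772491455078) 0.06254052678854949
[0.46941193 0.30158267 0.06258719]
green 27 ((511.75531005859375, 291.89678955078125), (29.177085876464844, 8.437249183654785), 76.9561767578125) 0.06293374917646921
[0.51150374 0.29213622 0.06297981]
blue 30 ((552.9766845703125, 280.7639465332031), (28.3481502532959, 10.043816566467285), 75.14331817626953) 0.06331198290993711
[0.55354426 0.28047679 0.06332001]
  return np.nanmean(a, axis, out=out, keepdims=keepdims)
```

View pics/crop0.png

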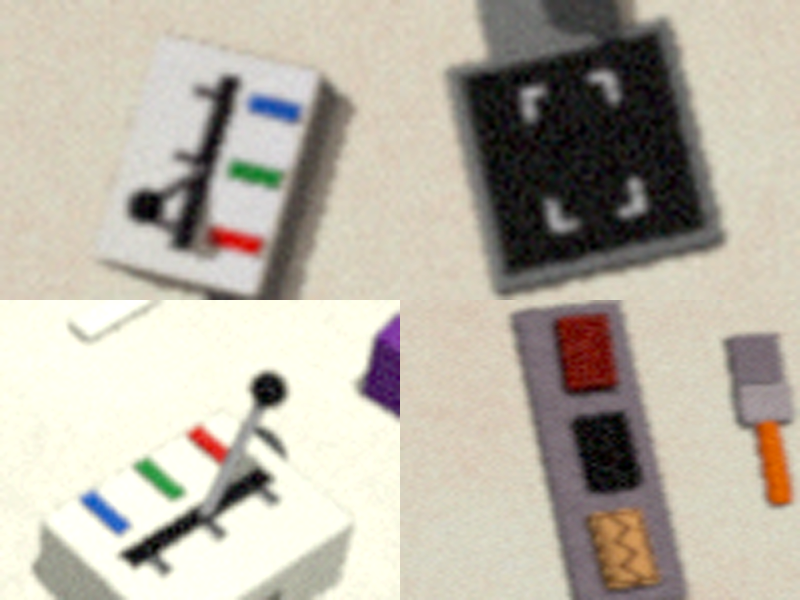

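The crops show the white box with its lever at red (top-left crop: knob at (147,205)) and the tags red, green (middle), blue (far). So green is the middle notch. The marks frame the stage, and the black block lies between the red and pale ones. Next I'll measure the stage marks and the grip.

Run:
```python
from h import *
for c in ['top0','scene0']:
    r=pickle.load(open(c+'.pkl','rb'));W=cloud(r);im=r['img'].astype(int);x,y,z=W[...,0],W[...,1],W[...,2]
    reg=(np.hypot(x-.478,y+.004)<.062)&(z>.02)&(z<.04)
    g=im.min(2); print(c,np.percentile(g[reg],[50,80,90,97]))
    m=reg&(g>85)
    P=W[m]; q=cv2.minAreaRect(P[:,:2].astype(np.float32)*1000); print('marks',m.sum(),q,np.median(P[:,2]))
    # dark stage top
    reg=(np.hypot(x-.478,y+.004)<.13)&(z>.022)&(z<.04)&(im.max(2)<60)
    n,l,s,ce=cv2.connectedComponentsWithStats(reg.astype(np.uint8)); k=1+np.argmax(s[1:,4]); P=W[l==k]
    print('dark',cv2.minAreaRect(P[:,:2].astype(np.float32)*1000))
    # scanner
    reg=(np.hypot(x-.62,y-.027)<.12)&(z>.2)
    a=np.radians(12.5);X=(x-.478)*np.cos(a)+(y+.004)*np.sin(a);Y=-(x-.478)*np.sin(a)+(y+.004)*np.cos(a)
    P=np.c_[X[reg],Y[reg],z[reg]]; C=im[reg]
    red=(C[:,0]>C[:,1]*2)&(C[:,0]>60)
    np.set_printoptions(suppress=True,precision=3)
    print('all',len(P),P.min(0),P.max(0)); print('red',red.sum(),P[red].min(0),P[red].max(0))
    top=P[(P[:,2]>.3)]; print('top',len(top),top.mean(0),top.min(0),top.max(0))
    for zz in np.arange(.2,.33,.01):
        s=(abs(P[:,2]-zz)<.005); 
        if s.sum(): print(round(zz,3),s.sum(),'x',P[s,0].min(),P[s,0].max(),'y',P[s,1].min(),P[s,1].max(),C[s].mean(0))
    us=np.argwhere(reg);print(us.min(0),us.max(0))
r=pickle.load(open('scene0.pkl','rb'));A=cv2.resize(r['img'][185:335,210:340,::-1],(650,600),interpolation=cv2.INTER_CUBIC)[:600];cv2.imwrite('pics/scan0.png',np.clip(A*2.0,0,255).astype(np.uint8))
```

```text
top0 [11. 18. 40. 76.]
marks 15 ((479.5039367675781, -5.141059875488281), (89.64656829833984, 55.14543914794922), 11.935918807983398) 0.02957068653124284
dark ((482.56475830078125, -5.612724304199219), (142.23953247070312, 135.49859619140625), 12.325895309448242)
all 739 [ 0.102 -0.028  0.2  ] [0.221 0.028 0.322]
red 172 [ 0.102 -0.018  0.212] [0.165 0.013 0.322]
top 146 [0.129 0.    0.313] [ 0.113 -0.014  0.301] [0.152 0.014 0.322]
0.2 19 x 0.11736030737550858 0.12919772668070353 y -0.02401743742011349 0.02562603072874282 [30.842 24.579 24.947]
0.21 62 x 0.123161038171805 0.1445324270554802 y -0.027745348553366963 0.02722696344713417 [45.226 39.145 39.129]
0.22 62 x 0.13301270866880147 0.154380901362741 y -0.02769635197855188 0.02731790904337997 [55.177 43.435 39.226]
0.23 48 x 0.14345340708658091 0.22146678575953374 y -0.027366919237474058 0.02744473903578113 [59.75  49.625 44.875]
0.24 79 x 0.15538965608182337 0.22047821648799143 y -0.02752233468091773 0.027545165129421963 [54.658 48.405 44.544]
0.25 88 x 0.16670992010551394 0.2138322540155792 y -0.02697517103717429 0.026375061088
[... 2155 characters left out ...]
988589 0.20228897226572481 y -0.019958280788074517 0.022109734432252046 [40.663 36.408 33.816]
0.28 84 x 0.10765393112726857 0.1734583320434712 y -0.011816692102917057 0.014441818910234647 [39.238 29.381 26.631]
0.29 70 x 0.12972478320908104 0.16653349674307633 y -0.011837537663837057 0.0140149929774539 [23.657 20.729 18.743]
0.3 70 x 0.11966978438664704 0.16134128242057877 y -0.010682130551754158 0.0144412444393998 [28.371 24.086 22.029]
0.31 93 x 0.11666717959974762 0.1549820379021454 y -0.014149963449060278 0.014306086187871343 [66.    44.172 29.591]
0.32 48 x 0.13422239551736917 0.14957003321810808 y -0.014702359615380807 0.014471389435430325 [134.667  73.188  29.   ]
[199 233] [263 272]
```

View pics/scan0.png

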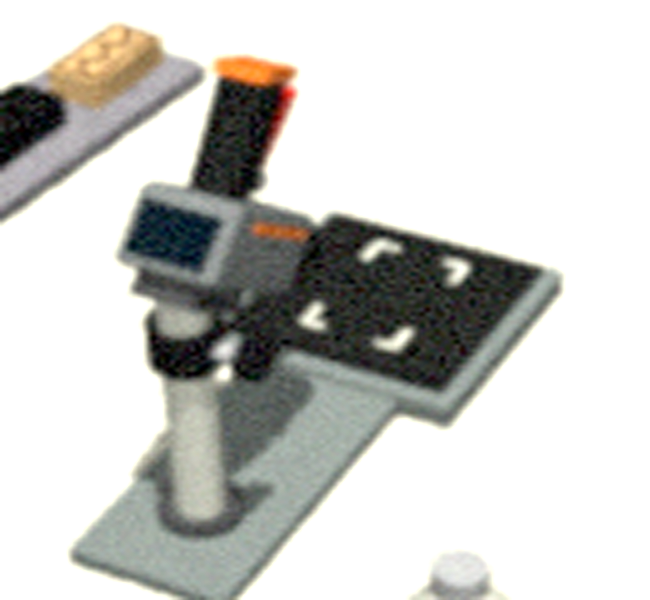

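Call:
send_rows([
  [0.0156, -0.0462, 0, 1.6, 0],
  [0.0156, -0.0462, 0, 1.6, 0],
  [0.0156, -0.0462, 0, 1.6, 0],
  [0.0156, -0.0462, 0, 1.6, 0],
  [0.0156, -0.0462, 0, 1.6, 0],
  [0.0156, -0.0462, 0, 1.6, 0],
  [0.0156, -0.0462, 0, 1.6, 0],
  [0.0156, -0.0462, 0, 1.6, 0],
  [0.0156, -0.0462, 0, 1.6, 0],
  [0.0156, -0.0462, 0, 1.6, 0],
  [0.0156, -0.0462, 0, 1.6, 0],
  [0.0156, -0.0462, 0, 1.6, 0],
], newtons=30)

```text
clock: 2.7
tcp_pos: [0.3943, -0.0199, 0.2318]
orientation: [0.001, 0.718, 0.696, 0.0]
wrist_force: [1.0, 0.6, 0.8]
finger_gap: 0.0855
```

Call:
send_rows([
  [0.0156, -0.0462, 0, 1.6, 0],
  [0.0156, -0.0462, 0, 1.6, 0],
  [0.0156, -0.0462, 0, 1.6, 0],
  [0.0156, -0.0462, 0, 1.6, 0],
  [0.0156, -0.0462, 0, 1.6, 0],
  [0.0156, -0.0462, 0, 1.6, 0],
  [0, 0, 0, 0, 0],
  [0, 0, 0, 0, 0],
])

```text
clock: 3.5
tcp_pos: [0.4873, -0.2959, 0.2304]
orientation: [-0.001, 0.659, 0.752, 0.0]
wrist_force: [-0.3, -0.2, -0.8]
finger_gap: 0.0856
```

```bash
cat >> h.py <<'E'
from scipy.spatial.transform import Rotation as Ro
def wrist(name):
    from workcell import monitor, eyes
    s=monitor.get_state(); r=eyes.read_camera('wrist')
    q=s['orientation'];T=np.eye(4);T[:3,:3]=Ro.from_quat([q[1],q[2],q[3],q[0]]).as_matrix();T[:3,3]=s['tcp_pos']
    cv2.imwrite(f'pics/{name}.png',r['img'][:,:,::-1])
    print('t',round(s['clock'],2),'tcp',s['tcp_pos'].round(4),'yaw',np.degrees(np.arctan2(T[1,0],T[0,0])).round(2),'tilt',T[2,:3].round(3),'gap',round(s['finger_gap'],4),'F',s['wrist_force'].round(2),'j',s['joint_pos'].round(2))
    r['pose']=T@r['T_tool_cam']; r['state']=s
    pickle.dump(r,open(name+'.pkl','wb'))
    return r,cloud(r)
E
python3 - <<'E'
from h import *
r,W=wrist('w1'); x,y,z=W[...,0],W[...,1],W[...,2]
print(r['T_tool_cam'].round(3).tolist())
m=(z>.038)&(z<.06)&(abs(x-.488)<.05)&(abs(y+.297)<.04)
n,l,s,ce=cv2.connectedComponentsWithStats(m.astype(np.uint8)); k=1+np.argmax(s[1:,4]); P=W[l==k]
print(cv2.minAreaRect(P[:,:2].astype(np.float32)*1000),np.median(P[:,2]),s[k],ce[k])
E
```

```text
t 3.5 tcp [ 0.4873 -0.2959  0.2304] yaw 97.6 tilt [ 0.002 -0.001 -1.   ] gap 0.0856 F [-0.29 -0.16 -0.82] j [-0.69  0.31  0.03  1.3   0.   -0.82]
[[1.0, -0.001, -0.001, -0.002], [0.001, 0.95, 0.312, -0.08], [0.001, -0.312, 0.95, -0.143], [0.0, 0.0, 0.0, 1.0]]
((488.24542236328125, -298.5113525390625), (71.92784881591797, 38.08414077758789), 8.182781219482422) 0.048634387596424244 [ 268  155   34   62 2043] [284.70337739 185.08272149]
```

View pics/w1.png

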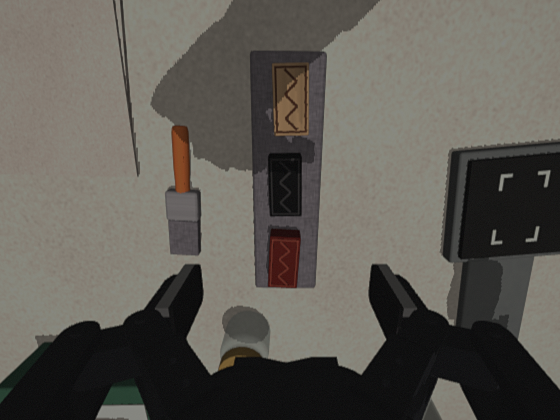

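The picture shows the black block at (285,185) between pale (291,99) and red (284,262). The wrist depth agrees with the top camera to about 2 mm. I'll descend and grasp.

Call:
send_rows([
  [0.001, -0.0015, -0.04, 0.6, 0],
  [0, 0, -0.04, 0, 0],
  [0, 0, -0.04, 0, 0],
  [0, 0, -0.04, 0, 0],
  [0, 0, -0.03, 0, 0],
  [0, 0, -0.0164, 0, 0],
  [0, 0, 0, 0, 0],
  [0, 0, 0, 0, 0],
  [0, 0, 0, 0, 90],
], newtons=30)

```text
clock: 4.45
tcp_pos: [0.4896, -0.2967, 0.0269]
orientation: [0.001, 0.654, 0.757, 0.0]
wrist_force: [0.3, -0.0, 1.2]
finger_gap: 0.0734
```

Call:
send_rows([
  [0, 0, 0, 0, 160],
  [0, 0, 0, 0, 160],
  [0, 0, 0, 0, 160],
  [0, 0, 0, 0, 160],
  [0, 0, 0, 0, 160],
])

```text
clock: 4.95
tcp_pos: [0.4892, -0.297, 0.026]
orientation: [0.001, 0.654, 0.757, 0.0]
wrist_force: [-1.5, 1.0, 6.2]
finger_gap: 0.0379
```

Call:
send_rows([
  [0, 0, 0.01, 0, 200],
  [0, 0, 0.03, 0, 200],
  [0, 0, 0.04, 0, 200],
  [0, 0, 0.04, 0, 200],
  [0, 0, 0, 0, 200],
  [0, 0, 0, 0, 200],
])

```text
clock: 5.55
tcp_pos: [0.4891, -0.297, 0.1463]
orientation: [0.001, 0.654, 0.757, 0.0]
wrist_force: [0.1, 0.3, -0.7]
finger_gap: 0.0374
```

Run:
```python
from h import *
import os
r=pickle.load(open('w1.pkl','rb'));W=cloud(r)
im=r['img'];m=np.zeros(im.shape[:2],bool)
m[165:250,480:556]=1
m&=(im.min(2)>75)
print(m.sum(),cv2.minAreaRect(W[m][:,:2].astype(np.float32)*1000),np.median(W[m][:,2]))
r,W=wrist('w2')
```

```text
338 ((481.44903564453125, -5.423736572265625), (93.8036117553711, 58.089969635009766), 13.700932502746582) nan
t 5.55 tcp [ 0.4891 -0.297   0.1463] yaw 98.32 tilt [-0.002  0.002 -1.   ] gap 0.0374 F [ 0.12  0.29 -0.67] j [-0.69  0.34 -0.12  1.1   0.   -0.83]
```

View pics/w2.png

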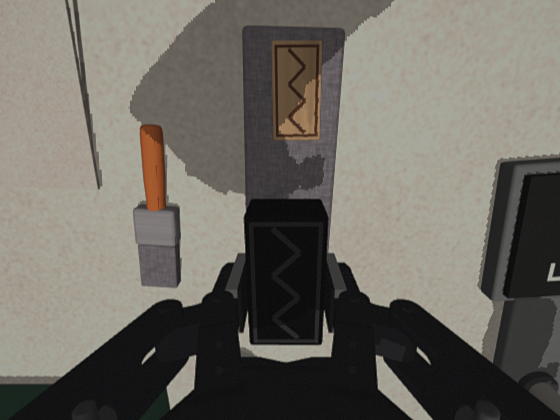

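Call:
send_rows([
  [-0.001, 0.0416, 0.005, 0.6, 200],
  [-0.001, 0.0416, 0.005, 0.6, 200],
  [-0.001, 0.0416, 0.005, 0.6, 200],
  [-0.001, 0.0416, 0.005, 0.6, 200],
  [0, 0, 0, 0, 200],
  [0, 0, 0, 0, 200],
])

```text
clock: 6.2
tcp_pos: [0.4837, -0.1289, 0.1636]
orientation: [-0.001, 0.637, 0.771, -0.0]
wrist_force: [-0.0, -0.5, -1.2]
finger_gap: 0.0375
```

Run:
```python
from h import *
r,W=wrist('w3')
```

```text
t 6.2 tcp [ 0.4837 -0.1289  0.1636] yaw 100.85 tilt [ 0.001 -0.002 -1.   ] gap 0.0375 F [-0.02 -0.54 -1.19] j [-0.42  0.2  -0.27  1.1  -0.   -0.61]
```

View pics/w3.png

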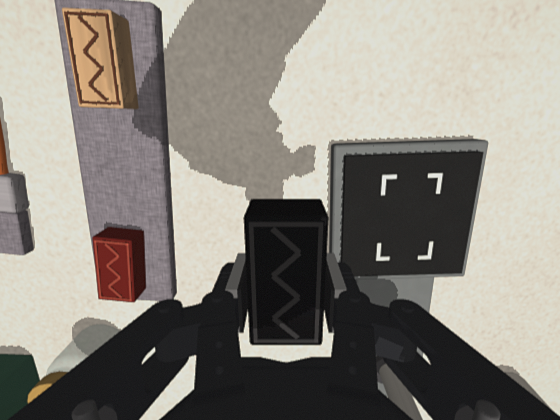

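The four marks are clear at (389,184), (434,183), (383,250) and (425,250). I'll measure them, and the held block at (286,280), in the same picture.

Run:
```python
from h import *
r=pickle.load(open('w3.pkl','rb'));W=cloud(r);im=r['img'].astype(int);s=r['state']
K=r['camera_matrix'];T=r['pose']
def onplane(uv,zp):
    d=np.c_[(uv[:,0]-K[0,2])/K[0,0],(uv[:,1]-K[1,2])/K[1,1],np.ones(len(uv))]@T[:3,:3].T
    return T[:3,3]+d*((zp-T[2,3])/d[:,2:])
m=np.zeros(im.shape[:2],bool); m[165:270,365:455]=1; m&=im.min(2)>110
v,u=np.nonzero(m); P=onplane(np.c_[u,v].astype(float),.03)
print('marks',m.sum(),cv2.minAreaRect(P[:,:2].astype(np.float32)*1000),'depth z',np.nanmedian(W[m][:,2]))
# whole stage top dark
x,y,z=W[...,0],W[...,1],W[...,2]
# held block top
top=np.zeros_like(m);top[215:350,240:332]=1
q=z[top];print('block z pct',np.nanpercentile(q,[5,25,50,75,95]))
zt=np.nanmedian(q); m2=top&(abs(z-zt)<.004)
n,l,st,ce=cv2.connectedComponentsWithStats(m2.astype(np.uint8));k=1+np.argmax(st[1:,4])
rr=cv2.minAreaRect(W[l==k][:,:2].astype(np.float32)*1000);print('block',rr,st[k])
print('tcp',s['tcp_pos'])
```

```text
marks 534 ((481.8089294433594, -5.326240539550781), (93.1036376953125, 58.52123260498047), 12.574505805969238) depth z 0.030912582358369467
block z pct [0.00068343 0.18557287 0.18612706 0.18669426 0.19178416]
block ((483.2348937988281, -131.00856018066406), (72.83070373535156, 43.797542572021484), 10.840452194213867) [  240   215    92   131 10475]
tcp [ 0.48371056 -0.12894731  0.16359815]
```

Call:
send_rows([
  [-0.0005, 0.0416, 0, 0.6, 200],
  [-0.0005, 0.0416, 0, 0.6, 200],
  [-0.0004, 0.0415, 0, 0.5, 200],
  [0, 0, -0.04, 0, 200],
  [0, 0, -0.04, 0, 200],
  [0, 0, -0.03, 0, 200],
  [0, 0, -0.01, 0, 200],
  [0, 0, 0, 0, 200],
  [0, 0, 0, 0, 200],
])

```text
clock: 7.15
tcp_pos: [0.4841, -0.0063, 0.0457]
orientation: [0.0, 0.627, 0.779, 0.0]
wrist_force: [0.5, 0.1, -0.2]
finger_gap: 0.0374
```

Run:
```python
from h import *
r,W=wrist('w4')
m=np.zeros(W.shape[:2],bool);m[215:345,245:328]=1
print(np.nanmedian(W[m][:,2]))
```

```text
t 7.15 tcp [ 0.4841 -0.0063  0.0457] yaw 102.35 tilt [-0.     0.001 -1.   ] gap 0.0374 F [ 0.54  0.13 -0.23] j [-0.18  0.28 -0.49  0.8   0.   -0.39]
0.06822866134403731
```

View pics/w4.png

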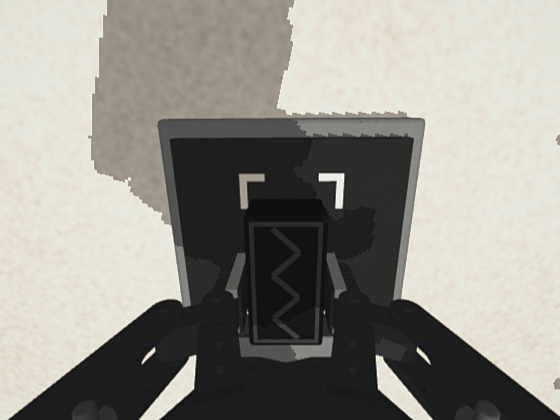

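Run:
```python
from h import *
r=pickle.load(open('w4.pkl','rb'));W=cloud(r);im=r['img'].astype(int)
K=r['camera_matrix'];T=r['pose']
def onplane(uv,zp):
    d=np.c_[(uv[:,0]-K[0,2])/K[0,0],(uv[:,1]-K[1,2])/K[1,1],np.ones(len(uv))]@T[:3,:3].T
    return T[:3,3]+d*((zp-T[2,3])/d[:,2:])
m=np.zeros(im.shape[:2],bool); m[168:208,232:350]=1; m&=im.min(2)>90
v,u=np.nonzero(m); P=onplane(np.c_[u,v].astype(float),.03)[:,:2]
a=np.radians(12.5);e=np.array([np.cos(a),np.sin(a)]);f=np.array([-e[1],e[0]])
X=P@e;Y=P@f; print('Y',Y.min(),Y.max(),'Xmin',X.min())
c=e*(X.min()+.0465)+f*(Y.min()+Y.max())/2; print('stage centre',c)
top=np.zeros_like(m);top[200:350,235:335]=1
m2=top&(abs(W[...,2]-.0682)<.003)
n,l,st,ce=cv2.connectedComponentsWithStats(m2.astype(np.uint8));k=1+np.argmax(st[1:,4]);B=W[l==k][:,:2]
print('block',cv2.minAreaRect(B.astype(np.float32)*1000)); Xb=B@e;Yb=B@f;print(np.percentile(Xb,[0.5,99.5]),np.percentile(Yb,[.5,50,99.5]), B.mean(0))
```

```text
Y -0.1387574032792932 -0.08006649145696697 Xmin 0.422811522380766
stage centre [ 0.48186805 -0.00524084]
block ((483.4926452636719, -8.866706848144531), (72.7641372680664, 46.87420654296875), 11.708548545837402)
[0.43403457 0.50538193] [-0.13258778 -0.11291505 -0.09352   ] [ 0.47967677 -0.0092201 ]
```

Call:
send_rows([
  [-0.0005, 0.0025, 0, 0, 200],
  [0, 0, -0.005, 0, 200],
  [0, 0, -0.002, 0, 200],
  [0, 0, -0.001, 0, 200],
  [0, 0, -0.001, 0, 200],
  [0, 0, -0.001, 0, 200],
  [0, 0, 0, 0, 200],
])

```text
clock: 7.9
tcp_pos: [0.4826, -0.0029, 0.036]
orientation: [0.0, 0.626, 0.78, 0.0]
wrist_force: [-3.8, 0.5, 9.7]
finger_gap: 0.0372
```

Call:
send_rows([
  [0, 0, 0, 0, 200],
  [0, 0, 0, 0, 200],
  [0, 0, 0, 0, 110],
  [0, 0, 0, 0, 60],
  [0, 0, 0, 0, 60],
  [0, 0, 0, 0, 0],
  [0, 0, 0, 0, 0],
  [0, 0, 0.02, 0, 0],
  [0, 0, 0.04, 0, 0],
  [0, 0, 0.05, 0, 0],
  [0, 0, 0, 0, 0],
  [0, 0, 0, 0, 0],
])

```text
clock: 9.1
tcp_pos: [0.4839, -0.0031, 0.1463]
orientation: [0.001, 0.626, 0.779, 0.001]
wrist_force: [-0.8, 0.2, -0.9]
finger_gap: 0.0853
```

Run:
```python
from h import *
r,W=wrist('w5');im=r['img'].astype(int)
K=r['camera_matrix'];T=r['pose']
x,y,z=W[...,0],W[...,1],W[...,2]
m2=(abs(z-.058)<.004)&(np.hypot(x-.48,y+.005)<.05)
n,l,st,ce=cv2.connectedComponentsWithStats(m2.astype(np.uint8));k=1+np.argmax(st[1:,4]);B=W[l==k][:,:2]
print('block',cv2.minAreaRect(B.astype(np.float32)*1000),st[k],np.median(W[l==k][:,2]))
d=(abs(z-.03)<.008)&(np.hypot(x-.48,y+.005)<.063)&(im.min(2)>90)
P=W[d][:,:2];print('marks',d.sum(),cv2.minAreaRect(P.astype(np.float32)*1000))
```

```text
t 9.1 tcp [ 0.4839 -0.0031  0.1463] yaw 102.43 tilt [-0.001  0.003 -1.   ] gap 0.0853 F [-0.84  0.23 -0.89] j [-0.17  0.18 -0.34  1.04  0.   -0.39]
block ((481.7042236328125, -5.103832244873047), (71.60417175292969, 37.95405197143555), 12.410999298095703) [ 263  167   47   82 3658] 0.05859624969541084
marks 467 ((481.408203125, -5.565704345703125), (91.9394760131836, 58.15509033203125), 12.919473648071289)
```

View pics/w5.png

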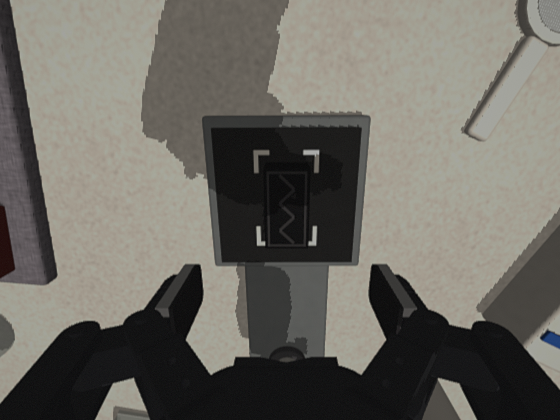

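The block at (286,208) sits centred inside the marks, within about 1 mm and 0.5°. Next is the lever.

Call:
send_rows([
  [0, 0, 0.04, 0, 0],
  [0, 0.042, 0.03, 5.7, 0],
  [-0.0005, 0.042, 0, 8.2, 0],
  [-0.0005, 0.042, 0, 8.2, 0],
  [-0.0005, 0.042, 0, 8.2, 0],
  [-0.0005, 0.042, 0, 8.2, 0],
  [-0.0005, 0.042, 0, 8.2, 0],
  [-0.0005, 0.042, 0, 8.2, 0],
  [-0.0015, 0.042, 0, 8.2, 0],
  [0, 0, 0, 0, 0],
  [0, 0, 0, 0, 0],
])

```text
clock: 10.25
tcp_pos: [0.4769, 0.3321, 0.2116]
orientation: [-0.002, 0.125, 0.992, -0.001]
wrist_force: [-0.8, -0.6, -0.0]
finger_gap: 0.0852
```

Run:
```python
from h import *
from workcell import eyes
r,W=wrist('w6')
for n in ['lever_knob','lever_pivot','green_tag','red_mark']: print(n,[(np.round(d['xyz'],3).tolist(),round(float(d['conf']),2)) for d in eyes.tip_of(n,'wrist')])
x,y,z=W[...,0],W[...,1],W[...,2]
m=(z>.13)&(np.hypot(x-.478,y-.335)<.03)&(z<.16); print('knob',m.sum(),np.nanmean(W[m],0),W[m].min(0),W[m].max(0))
```

```text
t 10.25 tcp [0.4769 0.3321 0.2116] yaw 165.59 tilt [ 0.003 -0.003 -1.   ] gap 0.0852 F [-0.81 -0.6  -0.01] j [ 0.47  0.33  0.03  1.27 -0.   -0.85]
lever_knob [([0.475, 0.339, 0.14], 0.62), ([0.513, 0.294, 0.059], 0.43)]
lever_pivot [([0.251, 0.396, 0.054], 0.82), ([0.522, 0.329, 0.052], 0.78), ([0.706, 0.222, 0.002], 0.69)]
green_tag [([0.508, 0.293, 0.06], 0.58)]
red_mark [([0.209, 0.402, 0.065], 0.91), ([0.478, 0.337, 0.062], 0.86)]
knob 592 [0.47861091 0.33238552 0.14749693] [0.46845684 0.32395635 0.13747678] [0.4898266  0.34397537 0.15223688]
```

View pics/w6.png

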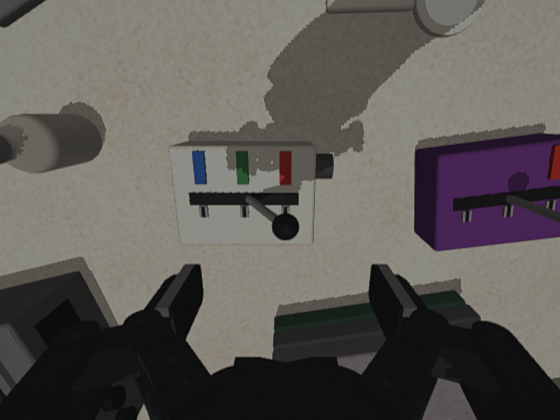

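The real knob, on the white box, is at (285,226) by the red mark; the purple look-alike is at (490,190). The measured knob is (0.479,0.334,0.141), as expected. I'll go down and grip it.

Call:
send_rows([
  [0.002, 0.002, -0.03, 0, 0],
  [0, 0, -0.03, 0, 0],
  [0, 0, -0.023, 0, 0],
  [0, 0, 0, 0, 100],
  [0, 0, 0, 0, 200],
  [0, 0, 0, 0, 200],
  [0, 0, 0, 0, 200],
  [0, 0, 0, 0, 200],
  [0, 0, 0, 0, 200],
  [0, 0, 0, 0, 200],
], newtons=20)

```text
clock: 11.5
tcp_pos: [0.4801, 0.3344, 0.1325]
orientation: [0.0, 0.126, 0.992, 0.001]
wrist_force: [-3.2, 0.4, 5.9]
finger_gap: 0.0205
```

Call:
send_rows([
  [0.008, -0.0021, 0.0036, 0, 200],
  [0.0082, -0.0021, 0.0028, 0, 200],
  [0.0085, -0.0022, 0.002, 0, 200],
  [0.0086, -0.0022, 0.0012, 0, 200],
  [0.0087, -0.0023, 0.0004, 0, 200],
  [0, 0, 0, 0, 200],
  [0, 0, 0, 0, 200],
])

```text
clock: 12.2
tcp_pos: [0.5227, 0.3229, 0.1413]
orientation: [-0.0, 0.126, 0.992, 0.0]
wrist_force: [-3.8, 1.4, 3.9]
finger_gap: 0.02
```

Run:
```python
from h import *
r,W=wrist('w7')
```

```text
t 12.2 tcp [0.5227 0.3229 0.1413] yaw 165.51 tilt [ 0.     0.001 -1.   ] gap 0.02 F [-3.79  1.44  3.89] j [ 0.42  0.43 -0.01  1.13  0.   -0.9 ]
```

View pics/w7.png

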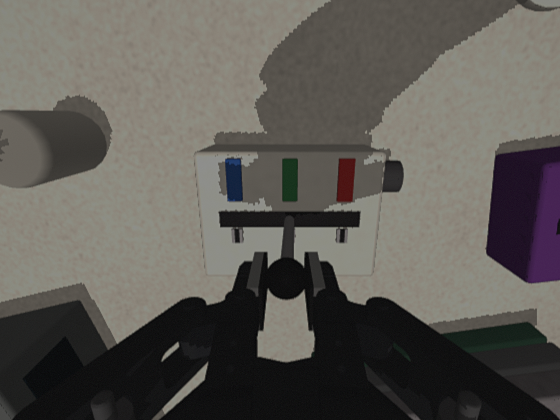

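The knob (285,277) is gripped and level with the green tag (290,179). I'll open, rise and check.

Call:
send_rows([
  [0, 0, 0, 0, 150],
  [0, 0, 0, 0, 60],
  [0, 0, 0, 0, 0],
  [0, 0, 0, 0, 0],
  [0, 0, 0, 0, 0],
  [0, 0, 0.04, 0, 0],
  [0, 0, 0.04, 0, 0],
  [0, 0, 0, 0, 0],
  [0, 0, 0, 0, 0],
])

```text
clock: 13.15
tcp_pos: [0.523, 0.3232, 0.2223]
orientation: [0.001, 0.126, 0.992, 0.001]
wrist_force: [-0.2, 0.2, -0.8]
finger_gap: 0.0849
```

Run:
```python
from h import *
r,W=wrist('w8')
x,y,z=W[...,0],W[...,1],W[...,2]
m=(z>.14)&(np.hypot(x-.52,y-.325)<.05)&(z<.165); print('knob',m.sum(),np.nanmean(W[m],0),W[m].min(0),W[m].max(0))
im=r['img'].astype(int);R,G,B=im[...,0],im[...,1],im[...,2]
for n,g in [('red',(R>G*1.8)&(R>B*1.8)),('green',(G>R*1.4)&(G>B*1.1)),('blue',(B>R*1.5)&(B>G*1.2))]:
    g=g&(abs(z-.063)<.006)&(np.hypot(x-.51,y-.29)<.06); print(n,g.sum(),W[g].mean(0))
```

```text
t 13.15 tcp [0.523  0.3232 0.2223] yaw 165.53 tilt [-0.002  0.002 -1.   ] gap 0.0849 F [-0.22  0.24 -0.79] j [ 0.42  0.39  0.14  1.31 -0.   -0.9 ]
knob 600 [0.52089106 0.3214398  0.15742124] [0.51071171 0.31299425 0.14724815] [0.53207459 0.33333871 0.16250569]
red 367 [0.47067412 0.30227163 0.06455636]
green 335 [0.51272247 0.2909021  0.06451246]
blue 341 [0.55447592 0.28044143 0.06449088]
```

View pics/w8.png

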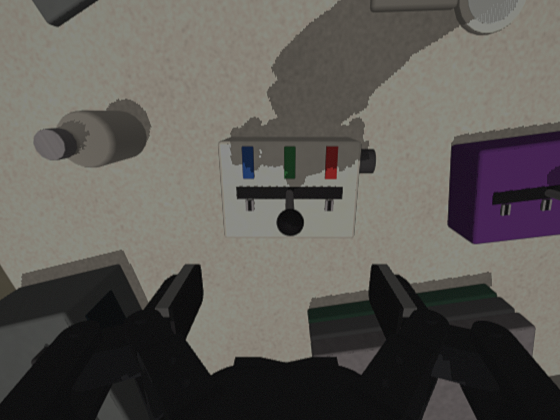

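The knob at (290,221) rests upright level with the green tag, with a box-x offset of about 0 mm. Next I'll go up and over to the scanner grip.

Call:
send_rows([
  [0, 0, 0.05, 0, 0],
  [0, 0, 0.05, 0, 0],
  [0, 0, 0.05, 0, 0],
  [0.013, -0.0424, 0.008, 3.9, 0],
  [0.0132, -0.0424, 0, 3.9, 0],
  [0.0132, -0.0424, 0, 3.9, 0],
  [0.0132, -0.0424, 0, 3.9, 0],
  [0.0132, -0.0424, 0, 3.9, 0],
  [0.0132, -0.0424, 0, 3.9, 0],
  [0.0132, -0.0424, 0, 3.6, 0],
  [0, 0, 0, 0, 0],
  [0, 0, 0, 0, 0],
])

```text
clock: 14.4
tcp_pos: [0.6143, 0.0249, 0.3768]
orientation: [-0.002, -0.108, 0.994, 0.001]
wrist_force: [0.4, 0.4, -0.0]
finger_gap: 0.0856
```

Run:
```python
from h import *
from workcell import eyes
np.set_printoptions(suppress=True,precision=4)
r,W=wrist('w9')
for n in ['trigger_grip','grip_end']: print(n,[(np.round(d['xyz'],4).tolist(),round(float(d['conf']),2)) for d in eyes.tip_of(n,'wrist')])
```

```text
t 14.4 tcp [0.6143 0.0249 0.3768] yaw -167.65 tilt [ 0.004  0.001 -1.   ] gap 0.0856 F [ 0.41  0.36 -0.04] j [-0.09  0.42  0.56  1.71  0.   -1.88]
trigger_grip [([0.619, 0.0249, 0.2796], 0.74)]
grip_end [([0.6018, 0.0229, 0.3114], 0.9)]
```

View pics/w9.png

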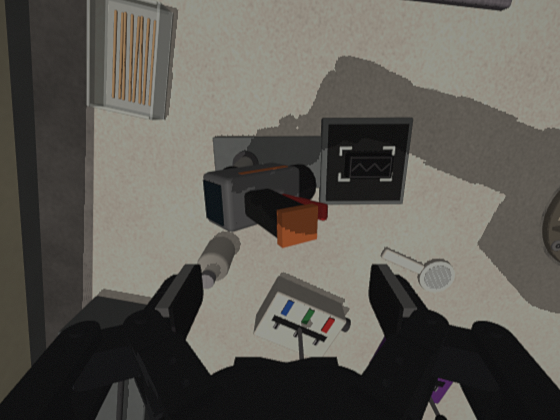

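The orange grip end is at (298,225), the red trigger end at (322,210), the body at (230,200). I'll measure the profile.

Run:
```python
from h import *
np.set_printoptions(suppress=True,precision=4)
r=pickle.load(open('w9.pkl','rb'));W=cloud(r);im=r['img'].astype(int)
x,y,z=W[...,0],W[...,1],W[...,2]
a=np.radians(12.4);X=(x-.4818)*np.cos(a)+(y+.0053)*np.sin(a);Y=-(x-.4818)*np.sin(a)+(y+.0053)*np.cos(a)
reg=np.zeros(z.shape,bool);reg[150:255,195:335]=1
R,G,B=im[...,0],im[...,1],im[...,2]
o=reg&(R>90)&(G>30)&(R>B*2.2)&(G>B*1.2)&(z>.29)
t=reg&(R>60)&(R>G*3)&(z>.22)
for n,m in [('orange',o),('trig',t)]:
    P=np.c_[X[m],Y[m],z[m]]; print(n,m.sum(),P.mean(0),P.min(0),P.max(0))
for zz in np.arange(.23,.33,.01):
    m=reg&(abs(z-zz)<.004)&(abs(Y)<.017)
    if m.sum(): print(round(zz,2),m.sum(),'X',X[m].min(),X[m].max(),'Y',Y[m].min(),Y[m].max(), 'trigX',(X[m&t].min(),X[m&t].max()) if (m&t).any() else '')
s=r['state']['tcp_pos'];print('tcp rig',(s[0]-.4818)*np.cos(a)+(s[1]+.0053)*np.sin(a),-(s[0]-.4818)*np.sin(a)+(s[1]+.0053)*np.cos(a))
# normal line fit: orange plane along grip axis
P=np.c_[X[o],Y[o],z[o]];c=P.mean(0);print(np.linalg.svd(P-c,full_matrices=0)[2][2])
```

```text
orange 1198 [0.1272 0.0009 0.3146] [ 0.1115 -0.0129  0.3049] [0.1428 0.0144 0.3225]
trig 225 [ 0.1114 -0.0029  0.2757] [ 0.1008 -0.0075  0.252 ] [0.1355 0.0061 0.2846]
0.23 86 X 0.14256588207788876 0.1526115617324303 Y -0.01685366133334755 -0.006833601007460714 trigX 
0.24 211 X 0.13742743864900087 0.2183596416624285 Y -0.01689352490930624 0.01665455599143994 trigX 
0.25 306 X 0.13169578906622825 0.21112959730515113 Y -0.01696929192415469 0.01698677379025082 trigX (np.float64(0.13361939966338512), np.float64(0.1355098599077167))
0.26 965 X 0.11995026189485286 0.20210537687638697 Y -0.016998171267749836 0.016989217260031886 trigX (np.float64(0.12266910637360645), np.float64(0.13177876501716643))
0.27 235 X 0.10981929454122531 0.18751124895939708 Y -0.012482705218030132 0.012266583276778785 trigX (np.float64(0.11348129727020456), np.float64(0.12283858916903169))
0.28 380 X 0.09961409640176273 0.16479399476530143 Y -0.012364664984916202 0.012310785741636257 trigX (np.float64(0.1007541360202468), np.float64(0.11102822856810576))
0.29 204 X 0.12183323932178301 0.1585795413155821 Y -0.01253472644815758 0.012375791095948004 trigX 
0.3 247 X 0.1139031329701434 0.15291201192419826 Y -0.013282189894772607 0.0124322126907116 trigX 
0.31 778 X 0.11134923705181851 0.1469939321834668 Y -0.013703469530995079 0.015101001802600076 trigX 
0.32 653 X 0.12749469159336674 0.14281115888107995 Y -0.013411202478374473 0.015170887379993898 trigX 
tcp rig 0.13585017245715592 0.001059086883173195
[-0.4527  0.0115  0.8916]
```

Call:
send_rows([
  [0, 0, -0.03, 0, 0],
  [0, 0, -0.03, 0, 0],
  [0, 0, -0.027, 0, 0],
  [0, 0, 0, 0, 0],
  [0, 0, 0, 0, 0],
])

```text
clock: 15.05
tcp_pos: [0.6138, 0.0274, 0.2925]
orientation: [-0.0, -0.11, 0.994, 0.0]
wrist_force: [0.6, 0.1, 1.2]
finger_gap: 0.0854
```

```bash
cat >> h.py <<'E'
def prof(r,W):
    im=r['img'].astype(int);x,y,z=W[...,0],W[...,1],W[...,2]
    a=np.radians(12.4);X=(x-.4818)*np.cos(a)+(y+.0053)*np.sin(a);Y=-(x-.4818)*np.sin(a)+(y+.0053)*np.cos(a)
    R,G,B=im[...,0],im[...,1],im[...,2]
    reg=(np.hypot(X-.13,Y)<.05)
    o=reg&(R>90)&(G>30)&(R>B*2.2)&(G>B*1.2)&(z>.29)
    t=reg&(R>45)&(R>G*3)&(z>.22)
    for n,m in [('orange',o),('trig',t)]:
        if m.any():
            P=np.c_[X[m],Y[m],z[m]]; print(n,m.sum(),P.mean(0).round(4),P.min(0).round(4),P.max(0).round(4))
    s=r['state']['tcp_pos'];print('tcp rig',(s[0]-.4818)*np.cos(a)+(s[1]+.0053)*np.sin(a),-(s[0]-.4818)*np.sin(a)+(s[1]+.0053)*np.cos(a))
E
python3 - <<'E'
from h import *
r,W=wrist('w10');prof(r,W)
E
```

```text
t 15.05 tcp [0.6138 0.0274 0.2925] yaw -167.37 tilt [ 0.001  0.    -1.   ] gap 0.0854 F [0.63 0.13 1.15] j [-0.09  0.39  0.3   1.49  0.   -1.88]
orange 2996 [ 1.276e-01 -1.000e-04  3.148e-01] [ 0.1113 -0.0138  0.305 ] [0.1428 0.0151 0.3228]
trig 792 [ 0.1159 -0.004   0.2717] [ 0.1005 -0.0076  0.246 ] [0.1404 0.0064 0.2846]
tcp rig 0.1359795067484186 0.0035586679169128596
```

View pics/w10.png

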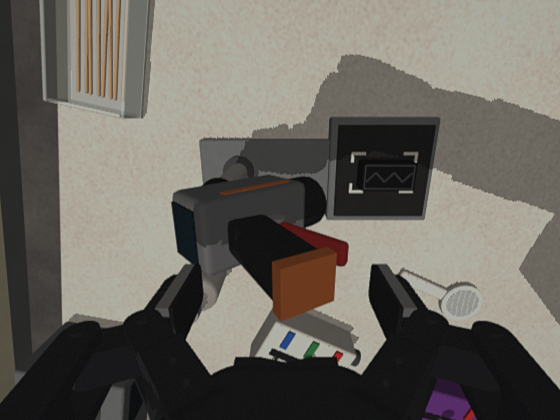

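The grip end (305,285) is between the fingers and the trigger end (345,252) is inside the right finger. The remeasured profile agrees. I'll go down and close step by step.

Call:
send_rows([
  [0, -0.002, -0.01, 0, 0],
  [0, 0, -0.011, 0, 0],
  [0, 0, 0, 0, 0],
  [0, 0, 0, 0, 20],
  [0, 0, 0, 0, 30],
  [0, 0, 0, 0, 30],
  [0, 0, 0, 0, 30],
], newtons=30)

```text
clock: 15.8
tcp_pos: [0.6146, 0.024, 0.2713]
orientation: [0.0, -0.109, 0.994, -0.0]
wrist_force: [-0.8, -0.1, -0.2]
finger_gap: 0.0754
```

Run:
```python
from h import *
r,W=wrist('w11');prof(r,W)
```

```text
t 15.8 tcp [0.6146 0.024  0.2713] yaw -167.48 tilt [-0. -0. -1.] gap 0.0754 F [-0.78 -0.15 -0.24] j [-0.09  0.39  0.25  1.43 -0.   -1.88]
orange 4646 [ 0.128  -0.0023  0.3142] [ 0.1114 -0.0143  0.2988] [0.1429 0.0152 0.3227]
trig 1251 [ 0.1166 -0.0038  0.2711] [ 0.1007 -0.0078  0.2459] [0.1407 0.006  0.2845]
tcp rig 0.13594566903312424 0.00011002720905109453
```

View pics/w11.png

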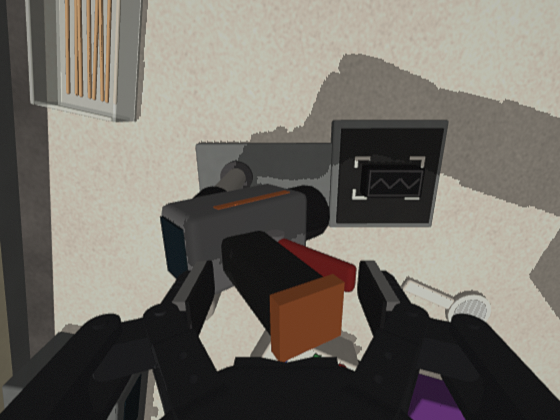

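Call:
send_rows([
  [0, 0, 0, 0, 52],
  [0.002, 0.0004, 0, 0, 60],
  [0.002, 0.0004, 0, 0, 70],
  [0.002, 0.0004, 0, 0, 85],
  [0, 0, 0, 0, 100],
  [0, 0, 0, 0, 150],
  [0, 0, 0, 0, 150],
  [0, 0, 0, 0, 150],
])

```text
clock: 16.65
tcp_pos: [0.6104, 0.0231, 0.2763]
orientation: [-0.007, -0.108, 0.994, -0.002]
wrist_force: [-33.7, -8.2, 35.6]
finger_gap: 0.0575
```

Run:
```python
from h import *
r,W=wrist('w12');prof(r,W)
```

```text
t 16.65 tcp [0.6104 0.0231 0.2763] yaw -167.55 tilt [ 0.014 -0.003 -1.   ] gap 0.0575 F [-33.69  -8.22  35.63] j [-0.09  0.39  0.27  1.46 -0.01 -1.88]
orange 4374 [ 0.1279 -0.0021  0.3142] [ 0.1114 -0.0144  0.2994] [0.1429 0.0153 0.3229]
trig 952 [ 0.1184 -0.0045  0.2722] [ 0.1033 -0.0119  0.2454] [0.1412 0.0062 0.3533]
tcp rig 0.13167132906231813 8.454283137310226e-05
```

View pics/w12.png

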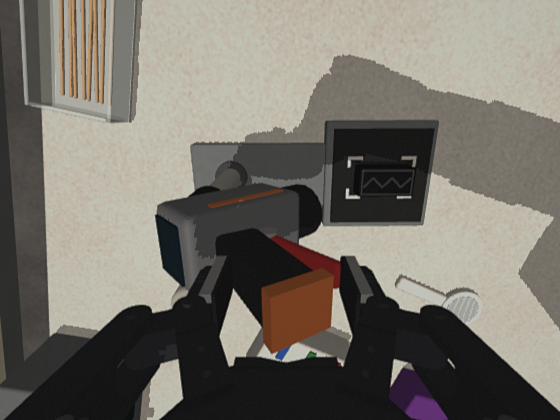

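The squeeze hasn't gone in. The wrist force (-34, -8, +36) N points along the trigger's axis, so the right finger tip is sitting on the trigger's end face at (338,280): my fingers are too high. I'll open, go 8 mm lower and try again.

Call:
send_rows([
  [0, 0, 0, 0, 60],
  [-0.003, -0.0006, 0, 0, 20],
  [-0.003, -0.0006, 0, 0, 0],
  [0, 0, 0, 0, 0],
  [0, 0, 0, 0, 0],
  [0, 0, 0, 0, 0],
])

```text
clock: 17.3
tcp_pos: [0.6147, 0.0241, 0.2705]
orientation: [-0.0, -0.109, 0.994, 0.0]
wrist_force: [-0.1, 0.3, -0.5]
finger_gap: 0.0854
```

Run:
```python
from h import *
r,W=wrist('w13');prof(r,W)
```

```text
t 17.3 tcp [0.6147 0.0241 0.2705] yaw -167.47 tilt [ 0.  0. -1.] gap 0.0854 F [-0.09  0.33 -0.48] j [-0.09  0.39  0.25  1.43  0.   -1.88]
orange 4117 [ 0.1281 -0.0008  0.3147] [ 0.1115 -0.0141  0.3004] [0.1429 0.0157 0.3231]
trig 1270 [ 0.1166 -0.0038  0.2711] [ 0.1007 -0.0082  0.2465] [0.1414 0.0066 0.2845]
tcp rig 0.13611335884302408 0.00020845809274952845
```

View pics/w13.png

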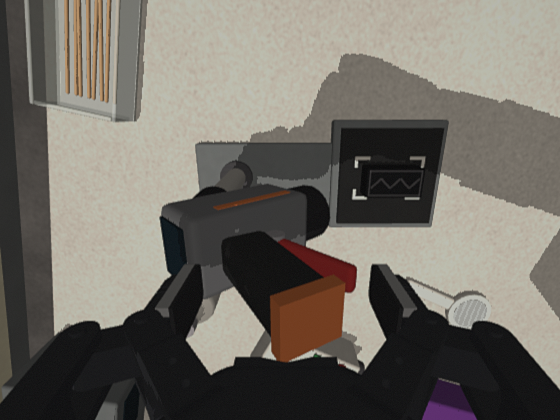

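The trigger (352,275) is back at rest and the force is zero. I'll lower and close gradually.

Call:
send_rows([
  [0, 0, -0.008, 0, 0],
  [0, 0, 0, 0, 20],
  [0, 0, 0, 0, 35],
  [0, 0, 0, 0, 50],
  [0.002, 0.0004, 0, 0, 60],
  [0.001, 0.0002, 0, 0, 65],
  [0, 0, 0, 0, 65],
])

```text
clock: 18.05
tcp_pos: [0.6118, 0.0236, 0.2663]
orientation: [-0.004, -0.109, 0.994, -0.001]
wrist_force: [-20.9, -4.5, 22.4]
finger_gap: 0.0641
```

Run:
```python
from h import *
r,W=wrist('w14');prof(r,W)
```

```text
t 18.05 tcp [0.6118 0.0236 0.2663] yaw -167.51 tilt [ 0.008 -0.002 -1.   ] gap 0.0641 F [-20.93  -4.51  22.38] j [-0.09  0.39  0.24  1.43 -0.   -1.88]
orange 4862 [ 0.1276 -0.0031  0.3139] [ 0.1112 -0.0143  0.2989] [0.143  0.0154 0.3231]
trig 1191 [ 0.118  -0.0044  0.2728] [ 0.102  -0.0078  0.2464] [0.1413 0.0061 0.287 ]
tcp rig 0.1332005465381313 0.0002644024185137067
```

View pics/w14.png

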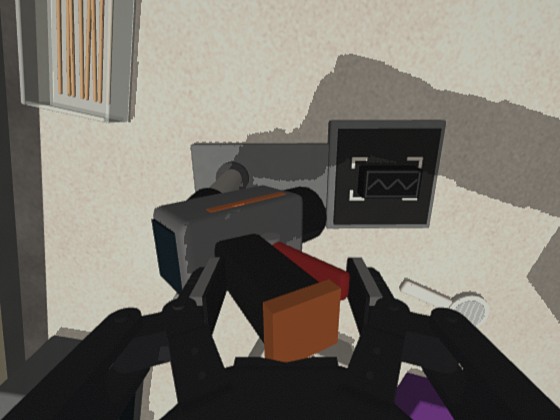

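Same force direction again, although the tip is now lower. It could be the back finger on the scanner's body (its top faces (-0.5, 0, 0.87)) rather than the trigger end. I'll check body heights behind the grip and trigger geometry in the earlier pictures before acting.

Run:
```python
from h import *
np.set_printoptions(suppress=True,precision=4,linewidth=150)
a=np.radians(12.4)
for f in ['w9','w10','top0','scene0','w14']:
    r=pickle.load(open(f+'.pkl','rb'));W=cloud(r)
    x,y,z=W[...,0],W[...,1],W[...,2]
    X=(x-.4818)*np.cos(a)+(y+.0053)*np.sin(a);Y=-(x-.4818)*np.sin(a)+(y+.0053)*np.cos(a)
    print(f)
    for c in np.arange(.09,.225,.01):
        m=(abs(X-c)<.005)&(abs(Y)<.03)&(z>.17)&(z<.5)
        if m.sum()>3: print(round(c,3),m.sum(),np.percentile(z[m],[1,25,50,75,99]),'Y',np.percentile(Y[m],[1,99]))
```

```text
w9
0.09 3569 [0.3925 0.4116 0.4255 0.4405 0.4543] Y [-0.0144  0.0103]
0.1 1896 [0.1847 0.451  0.4565 0.4587 0.4656] Y [-0.0186  0.0073]
0.11 2965 [0.1822 0.4557 0.4628 0.4679 0.4747] Y [-0.0198  0.0121]
0.12 3193 [0.1853 0.4502 0.4626 0.4716 0.476 ] Y [-0.0217  0.0127]
0.13 3309 [0.209  0.3186 0.4588 0.4653 0.4755] Y [-0.0239  0.0127]
0.14 3187 [0.212  0.3205 0.4585 0.4646 0.4697] Y [-0.026   0.0123]
0.15 3329 [0.2065 0.451  0.4605 0.4705 0.4758] Y [-0.026   0.0083]
0.16 3000 [0.2054 0.4567 0.4642 0.4694 0.4754] Y [-0.026   0.0084]
0.17 2637 [0.2112 0.4492 0.4568 0.4614 0.4695] Y [-0.026   0.0228]
0.18 4245 [0.2285 0.4001 0.4198 0.4408 0.4582] Y [-0.0259  0.0218]
0.19 2750 [0.2257 0.402  0.4377 0.4425 0.4466] Y [-0.0259  0.0227]
0.2 6877 [0.249  0.4448 0.4513 0.4615 0.4697] Y [-0.0248  0.0144]
0.21 1757 [0.2351 0.4397 0.4483 0.4576 0.4678] Y [-0.0255  0.0204]
0.22 110 [0.2317 0.2374 0.2387 0.2398 0.2414] Y [-0.0239  0.0243]
w10
0.09 3551 [0.308  0.3271 0.3409 0.3557 0.3698] Y [-0.0119  0.0125]
0.1 2045 [0.1839 0.3612 0.3716 0.3742 0.3811] Y [-0.0161  0.0085]
0.11 3525 [0.1801 0.3067 
[... 2656 characters left out ...]
 0.3557 0.3655] Y [-0.0223  0.0143]
0.13 5704 [0.2018 0.2993 0.3174 0.3499 0.3596] Y [-0.0252  0.0124]
0.14 5711 [0.2036 0.2927 0.3201 0.3498 0.3638] Y [-0.0262  0.0087]
0.15 5194 [0.1921 0.283  0.3421 0.3563 0.3652] Y [-0.0264  0.0076]
0.16 4501 [0.1945 0.2726 0.3405 0.3512 0.3638] Y [-0.0266  0.007 ]
0.17 4059 [0.2007 0.2616 0.2986 0.3192 0.3446] Y [-0.0266  0.0086]
0.18 3078 [0.2067 0.2581 0.2955 0.3248 0.3276] Y [-0.0265  0.0056]
0.19 8246 [0.2236 0.3272 0.3363 0.3475 0.3587] Y [-0.026   0.0102]
0.2 3215 [0.1801 0.2593 0.336  0.3511 0.3591] Y [-0.026  0.018]
0.21 757 [0.1728 0.2407 0.2446 0.2483 0.2522] Y [-0.026   0.0206]
0.22 181 [0.2312 0.2372 0.2387 0.2399 0.2412] Y [-0.0245  0.0197]
```

Run:
```python
from h import *
from workcell import eyes
r=eyes.read_camera('scene');pickle.dump(r,open('scene1.pkl','wb'))
A=cv2.resize(r['img'][120:270,180:330,::-1],(600,600),interpolation=cv2.INTER_CUBIC)
cv2.imwrite('pics/sc1.png',np.clip(A.astype(float)*2,0,255).astype(np.uint8))
p=pickle.load(open('w14.pkl','rb'))
A=cv2.resize(p['img'][190:340,140:340+60,::-1],(780,450),interpolation=cv2.INTER_CUBIC)
cv2.imwrite('pics/w14c.png',np.clip(A.astype(float)*2.2,0,255).astype(np.uint8))
```

```text
(no output)
```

View pics/sc1.png

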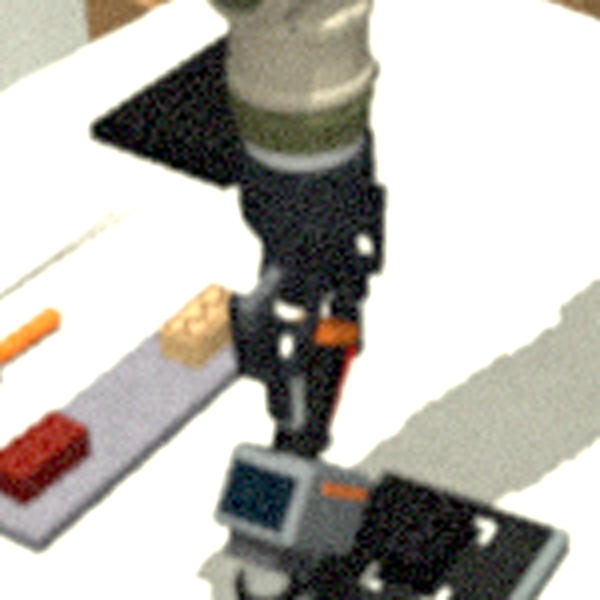

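View pics/w14c.png

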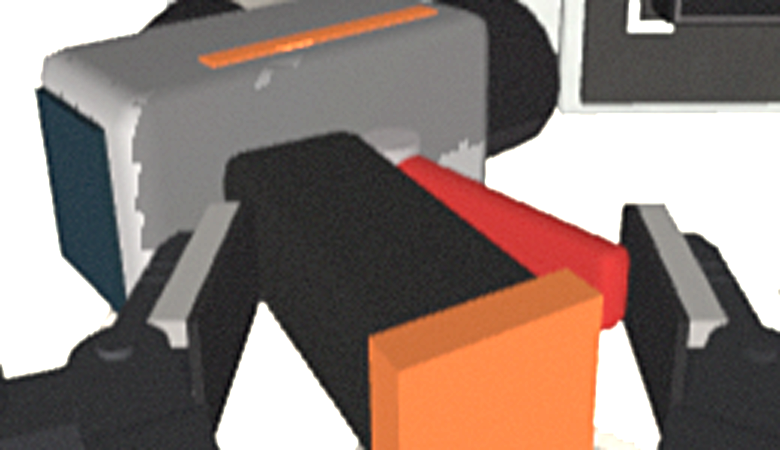

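The crop shows the right pad correctly on the trigger's end corner (625,262) and the left tip on the grip's back (238,215). The trigger's corner has to swing up as well as in, and the pad's friction is jamming it. So I'll open a little, free the back finger, and move the front finger in and up together, along the trigger's own arc.

Call:
send_rows([
  [-0.003, -0.0006, 0, 0, 32],
  [0, 0, 0, 0, 32],
  [0, 0, 0, 0, 32],
  [0, 0, 0, 0, 32],
])

```text
clock: 18.55
tcp_pos: [0.6138, 0.024, 0.2629]
orientation: [-0.001, -0.109, 0.994, -0.0]
wrist_force: [-5.7, -1.2, 4.0]
finger_gap: 0.0748
```

Call:
send_rows([
  [0.0034, 0.0007, 0.0024, 0, 32],
  [0.0034, 0.0007, 0.0024, 0, 32],
  [0.0034, 0.0007, 0.0024, 0, 32],
  [0, 0, 0, 0, 32],
])

```text
clock: 18.95
tcp_pos: [0.622, 0.0257, 0.2707]
orientation: [-0.003, -0.109, 0.994, -0.0]
wrist_force: [-13.0, -2.8, 9.4]
finger_gap: 0.0745
```

Run:
```python
from h import *
r,W=wrist('w15');prof(r,W)
```

```text
t 18.95 tcp [0.622  0.0257 0.2707] yaw -167.48 tilt [ 0.006 -0.    -1.   ] gap 0.0745 F [-13.03  -2.79   9.36] j [-0.09  0.41  0.28  1.45 -0.   -1.88]
orange 4494 [ 0.1282 -0.0023  0.3143] [ 0.1113 -0.0141  0.2983] [0.1428 0.0149 0.3229]
trig 535 [ 0.1232 -0.0065  0.2731] [ 0.107  -0.0081  0.2477] [ 0.1408 -0.0035  0.2889]
tcp rig 0.14358221394672935 0.0001943802420580655
```

View pics/w15.png

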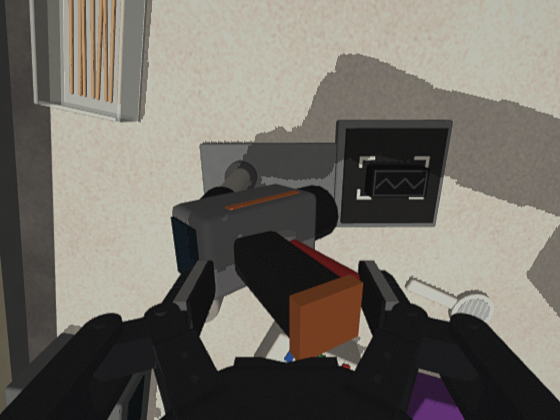

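It works: the trigger swings in (edge X 0.101 → 0.107). I'll continue to the stop and hold.

Call:
send_rows([
  [0.003, 0.0006, 0.0022, 0, 32],
  [0.003, 0.0006, 0.0022, 0, 32],
  [0.003, 0.0006, 0.001, 0, 32],
  [0, 0, 0, 0, 32],
  [0, 0, 0, 0, 32],
  [0, 0, 0, 0, 32],
])

```text
clock: 19.6
tcp_pos: [0.6271, 0.0269, 0.2743]
orientation: [-0.007, -0.109, 0.994, -0.0]
wrist_force: [-22.2, -4.2, 7.1]
finger_gap: 0.0749
```

Run:
```python
from h import *
r,W=wrist('w16');prof(r,W)
A=cv2.resize(r['img'][190:340,140:400,::-1],(780,450),interpolation=cv2.INTER_CUBIC)
cv2.imwrite('pics/w16c.png',np.clip(A.astype(float)*2.2,0,255).astype(np.uint8))
```

```text
t 19.6 tcp [0.6271 0.0269 0.2743] yaw -167.51 tilt [ 0.015  0.001 -1.   ] gap 0.0749 F [-22.21  -4.19   7.06] j [-0.08  0.43  0.32  1.47 -0.   -1.87]
orange 3653 [ 0.1291 -0.0006  0.3151] [ 0.1114 -0.0139  0.2989] [0.1431 0.0151 0.3229]
trig 206 [ 0.1271 -0.0071  0.2718] [ 0.1157 -0.0112  0.2477] [ 0.1412 -0.006   0.3515]
tcp rig 0.14879385299418865 0.00027325623850428526
```

View pics/w16c.png

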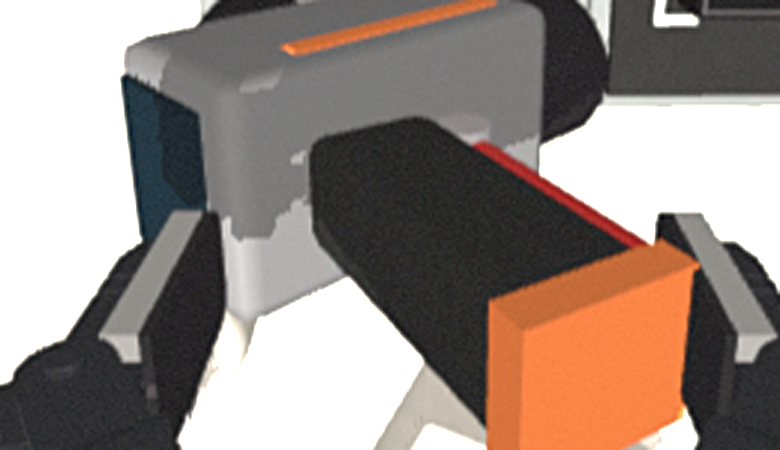

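Run:
```python
from h import *
a=np.radians(12.4)
for f in ['w10','w13','w14','w15','w16']:
    r=pickle.load(open(f+'.pkl','rb'));W=cloud(r);im=r['img'].astype(int)
    x,y,z=W[...,0],W[...,1],W[...,2]
    X=(x-.4818)*np.cos(a)+(y+.0053)*np.sin(a);Y=-(x-.4818)*np.sin(a)+(y+.0053)*np.cos(a)
    R,G,B=im[...,0],im[...,1],im[...,2]
    t=(np.hypot(X-.12,z-.27)<.05)&(abs(Y)<.012)&(R>40)&(R>G*3)&(z<.295)
    # front boundary: per z bin min X
    zs=[];xs=[]
    for zz in np.arange(.25,.284,.003):
        m=t&(abs(z-zz)<.0015)
        if m.sum()>3: zs.append(zz);xs.append(np.percentile(X[m],3))
    p=np.polyfit(zs,xs,1); print(f,t.sum(),'lean deg',np.degrees(np.arctan(-p[0])).round(1),'X at .265,.275',np.polyval(p,[.265,.275]).round(4),len(zs))
```

```text
w10 793 lean deg 46.4 X at .265,.275 [0.1186 0.1081] 12
w13 1270 lean deg 46.2 X at .265,.275 [0.1184 0.108 ] 12
w14 1191 lean deg 43.2 X at .265,.275 [0.1204 0.1111] 12
w15 535 lean deg 35.5 X at .265,.275 [0.1257 0.1186] 12
w16 205 lean deg 29.8 X at .265,.275 [0.129  0.1232] 12
```

The trigger leans 29.8° now against 46.3° at rest, so it is in by about 0.29 rad. I'll hold for a good second.

Call:
send_rows([
  [0, 0, 0, 0, 32],
  [0, 0, 0, 0, 32],
  [0, 0, 0, 0, 32],
  [0, 0, 0, 0, 32],
  [0, 0, 0, 0, 32],
  [0, 0, 0, 0, 32],
  [0, 0, 0, 0, 32],
  [0, 0, 0, 0, 32],
  [0, 0, 0, 0, 32],
  [0, 0, 0, 0, 32],
  [0, 0, 0, 0, 32],
  [0, 0, 0, 0, 32],
])

```text
clock: 20.85
tcp_pos: [0.6271, 0.0269, 0.2742]
orientation: [-0.007, -0.109, 0.994, -0.0]
wrist_force: [-21.3, -5.9, 7.1]
finger_gap: 0.0744
```

Run:
```python
from h import *
r,W=wrist('w17');prof(r,W)
```

```text
t 20.85 tcp [0.6271 0.0269 0.2742] yaw -167.51 tilt [ 0.015  0.001 -1.   ] gap 0.0744 F [-21.34  -5.85   7.14] j [-0.08  0.43  0.32  1.47 -0.   -1.87]
orange 3668 [ 0.1291 -0.0006  0.3151] [ 0.1117 -0.0142  0.3   ] [0.143  0.0156 0.323 ]
trig 206 [ 0.1273 -0.007   0.2708] [ 0.1152 -0.0079  0.2479] [ 0.1406 -0.0063  0.2905]
tcp rig 0.14880112516600985 0.0002681974804819437
```

Call:
send_rows([
  [-0.004, -0.0008, -0.002, 0, 20],
  [-0.004, -0.0008, -0.003, 0, 0],
  [-0.004, -0.0008, -0.003, 0, 0],
  [-0.004, -0.0008, -0.003, 0, 0],
  [-0.003, -0.0006, 0, 0, 0],
  [0, 0, 0, 0, 0],
  [0, 0, 0, 0, 0],
  [0, 0, 0, 0, 0],
])

```text
clock: 21.7
tcp_pos: [0.6152, 0.0242, 0.265]
orientation: [0.001, -0.109, 0.994, -0.0]
wrist_force: [0.0, 1.1, -0.5]
finger_gap: 0.0853
```

Run:
```python
from h import *
r,W=wrist('w18');prof(r,W)
```

```text
t 21.7 tcp [0.6152 0.0242 0.265 ] yaw -167.47 tilt [-0.001 -0.    -1.   ] gap 0.0853 F [ 0.02  1.1  -0.46] j [-0.09  0.39  0.24  1.42  0.   -1.88]
orange 4742 [ 0.1276 -0.0035  0.3139] [ 0.1112 -0.0143  0.2993] [0.143  0.0147 0.3231]
trig 1423 [ 0.1168 -0.0037  0.271 ] [ 0.1007 -0.008   0.2466] [0.1412 0.0058 0.2846]
tcp rig 0.13658101659877023 0.00016764040652228474
```

View pics/w18.png

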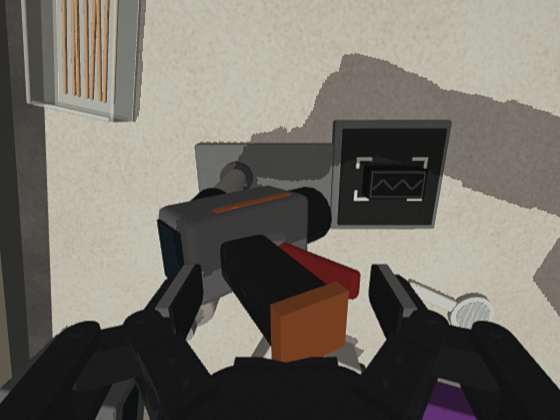

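The trigger is released (edge back at X 0.1007, as at rest). I'll rise and go back to the lever.

Call:
send_rows([
  [0, 0, 0.03, 0, 0],
  [0, 0, 0.04, 0, 0],
  [0, 0, 0.04, 0, 0],
  [-0.0134, 0.0428, 0, -3.9, 0],
  [-0.0134, 0.0428, 0, -3.9, 0],
  [-0.0134, 0.0428, 0, -3.9, 0],
  [-0.0134, 0.0428, 0, -3.9, 0],
  [-0.0134, 0.0428, 0, -3.9, 0],
  [-0.0134, 0.0428, 0, -3.9, 0],
  [-0.0134, 0.0428, 0, -3.6, 0],
  [0, 0, 0, 0, 0],
])

```text
clock: 22.85
tcp_pos: [0.5187, 0.3287, 0.3744]
orientation: [-0.0, 0.123, 0.992, 0.001]
wrist_force: [0.4, -0.4, -0.5]
finger_gap: 0.0853
```

Call:
send_rows([
  [0, 0, -0.05, 0, 0],
  [0, 0, -0.05, 0, 0],
  [0, 0, -0.04, 0, 0],
  [0, 0, 0, 0, 0],
  [0, 0, 0, 0, 0],
])

```text
clock: 23.35
tcp_pos: [0.521, 0.3233, 0.2352]
orientation: [-0.0, 0.126, 0.992, -0.0]
wrist_force: [0.1, 0.7, 1.0]
finger_gap: 0.0857
```

Run:
```python
from h import *
r,W=wrist('w19')
x,y,z=W[...,0],W[...,1],W[...,2]
m=(z>.14)&(np.hypot(x-.52,y-.325)<.05)&(z<.165); print('knob',m.sum(),np.nanmean(W[m],0),W[m].min(0),W[m].max(0))
```

```text
t 23.35 tcp [0.521  0.3233 0.2352] yaw 165.51 tilt [ 0.001 -0.001 -1.   ] gap 0.0857 F [0.13 0.69 1.01] j [ 0.42  0.39  0.16  1.35 -0.   -0.89]
knob 534 [0.52092737 0.32158174 0.15748677] [0.51071735 0.31307581 0.14749878] [0.53187238 0.33340914 0.16339949]
```

View pics/w19.png

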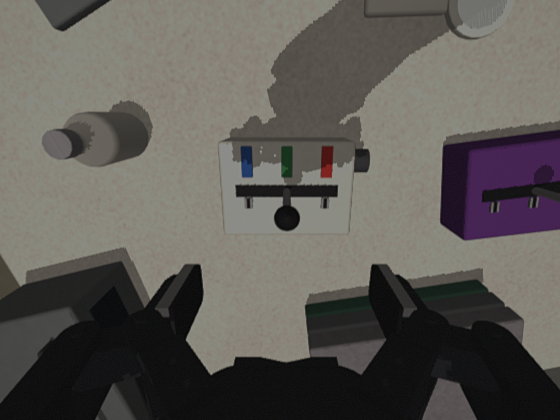

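The knob (287,217) is still by green and centred. I'll grip it and throw the lever back along its arc.

Call:
send_rows([
  [0, 0, -0.04, 0, 0],
  [0, 0, -0.035, 0, 0],
  [0, 0, -0.02, 0, 0],
  [0, 0, 0, 0, 100],
  [0, 0, 0, 0, 200],
  [0, 0, 0, 0, 200],
  [0, 0, 0, 0, 200],
  [0, 0, 0, 0, 200],
  [0, 0, 0, 0, 200],
  [0, 0, 0, 0, 200],
], newtons=20)

```text
clock: 24.4
tcp_pos: [0.5215, 0.3244, 0.1418]
orientation: [0.001, 0.126, 0.992, 0.001]
wrist_force: [-2.1, 0.9, 5.6]
finger_gap: 0.0204
```

Call:
send_rows([
  [-0.0087, 0.0023, -0.0004, 0, 200],
  [-0.0086, 0.0022, -0.0012, 0, 200],
  [-0.0085, 0.0022, -0.002, 0, 200],
  [-0.0082, 0.0021, -0.0028, 0, 200],
  [-0.008, 0.0021, -0.0036, 0, 200],
  [0, 0, 0, 0, 200],
  [0, 0, 0, 0, 200],
])

```text
clock: 25.1
tcp_pos: [0.4776, 0.3352, 0.1295]
orientation: [-0.001, 0.125, 0.992, 0.0]
wrist_force: [-1.4, 3.2, 3.6]
finger_gap: 0.0204
```

Call:
send_rows([
  [0, 0, 0, 0, 150],
  [0, 0, 0, 0, 60],
  [0, 0, 0, 0, 0],
  [0, 0, 0, 0, 0],
  [0, 0, 0, 0, 0],
  [0, 0, 0.04, 0, 0],
  [0, 0, 0.04, 0, 0],
  [0, 0, 0.02, 0, 0],
  [0, 0, 0, 0, 0],
  [0, 0, 0, 0, 0],
])

```text
clock: 26.1
tcp_pos: [0.479, 0.3347, 0.2297]
orientation: [0.0, 0.126, 0.992, 0.0]
wrist_force: [0.6, -0.1, 0.2]
finger_gap: 0.0855
```

Run:
```python
from h import *
from workcell import eyes
r,W=wrist('w20')
x,y,z=W[...,0],W[...,1],W[...,2]
m=(z>.13)&(np.hypot(x-.49,y-.33)<.05)&(z<.16); print('knob',m.sum(),np.nanmean(W[m],0),W[m].min(0),W[m].max(0))
s=eyes.read_camera('scene')
W=cloud(s);x,y,z=W[...,0],W[...,1],W[...,2]
m2=(abs(z-.058)<.006)&(np.hypot(x-.482,y+.005)<.05)
if m2.any(): print('block scene',cv2.minAreaRect(W[m2][:,:2].astype(np.float32)*1000))
t=eyes.read_camera('top');W=cloud(t);x,y,z=W[...,0],W[...,1],W[...,2]
m2=(abs(z-.058)<.006)&(np.hypot(x-.482,y+.005)<.05); print('block top',cv2.minAreaRect(W[m2][:,:2].astype(np.float32)*1000))
A=np.hstack([r['img'][:,:,::-1],cv2.resize(s['img'][150:360,170:450,::-1],(560,420))])
cv2.imwrite('pics/end.png',cv2.resize(A,(800,300)))
for n in ['block_pale','block_red','jar','bottle','brush','loupe']: print(n,[(np.round(d['xyz'],3).tolist(),round(float(d['conf']),2)) for d in eyes.tip_of(n,'top')][:1])
```

```text
t 26.1 tcp [0.479  0.3347 0.2297] yaw 165.52 tilt [-0.  0. -1.] gap 0.0855 F [ 0.64 -0.14  0.18] j [ 0.47  0.33  0.07  1.31  0.   -0.85]
knob 522 [0.47851168 0.33273763 0.14744581] [0.46823007 0.32406757 0.1376981 ] [0.48954583 0.34543126 0.15289418]
block scene ((484.3144836425781, -2.4028358459472656), (78.86992645263672, 39.93912124633789), 11.713953971862793)
block top ((480.1516418457031, -3.703187942504883), (71.30610656738281, 37.66633987426758), 12.992603302001953)
block_pale [([0.393, -0.304, 0.02], 0.59)]
block_red [([0.585, -0.288, 0.016], 0.59)]
jar [([0.732, -0.322, 0.002], 0.96)]
bottle [([0.701, 0.218, -0.0], 0.6)]
brush [([0.527, -0.427, -0.002], 0.98)]
loupe [([0.325, 0.169, -0.0], 0.8)]
```

View pics/end.png

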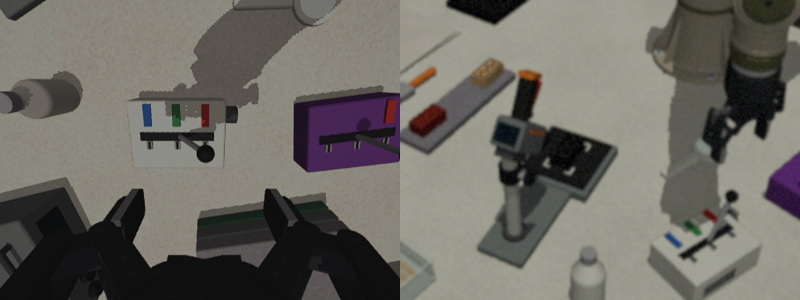

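The knob (205,154) is back by the red mark, at the same measured spot as at the start. The block is on the stage, the other things haven't moved, and the arm is clear. Handing in.

```bash
python3 -c "
from workcell import ticket
print(ticket.hand_in())"
```

```text
the job is handed in; nothing more can be done
None
```

The job was done in the order asked and handed in at about 26 s; the hand-in gave no verdict.

1. **Block:** I took the black block from the pad and lowered it onto the stage while still held, then released it. The wrist camera put it within about 1 mm and 0.5° of the marks, and the last top view within 2–3 mm.
2. **Lever to green:** I threw it to the middle notch, which is the one with the green tag. The knob was within about 1 mm of the tag along its travel.
3. **Trigger:** It was in by about 0.29 rad (measured from its lean), held for about 1.5 s, and then went back to its rest position.
    - The first two squeezes jammed, once with about 50 N at the wrist. The trigger moved only a few hundredths of a radian by its lean in the second; I did not measure the first that way.
    - In the end I pushed it with one finger, moving in and up along its swing, so the grip's back was not clamped. The finger pad also rested on the grip's end cap, with about 22 N at the wrist.
4. **Lever back to red:** The knob measured within 1 mm of where it started.

In the last checks, the other things on the table were where they started, within the measuring error. The arm was clear of everything, with the wrist force near zero. The only disagreement was that the scene camera put the block about 3–4 mm from where the wrist camera did; that is within the 10 mm allowed.

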